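# Hook the temperature clip onto the copper rod

### The arm

A 7-joint arm with a two-finger parallel gripper is mounted at the origin on the work surface. World frame = base frame: x ahead of the robot, y to its left, z up, the work surface at z = 0. Lengths are in m, angles in rad, forces in N, time in s.
With the tool pointing down it reaches from about 0.35 to 0.9 m from the base axis. Payload 8.1 kg.
Tool frame: the origin (TCP) lies on the centre line of the jaws, within the pads' length; the fingertips stand 22 mm ahead of it and the grasp point (between the pads) lies 3 mm ahead of it; z points along the fingers, y is the direction in which the jaws open and shut (so a half turn about z gives the same grasp; the last joint's range is limited). The gripper opens to 92 mm and grips with 3 to 60 N. Pads are 19 mm wide; open, the fingers measure 130 mm over their backs; the gripper's body (75 mm by 190 mm) begins 47 mm behind the grasp point.
Start: joints at [1.131, 0.434, 0.025, 1.573, -0.012, 1.134, -0.075], TCP at [0.207, -0.59, 0.223] pointing down, gripper open.
Joint ranges: [-2.62, 2.62], [-0.44, 2.09], [-1.27, 1.32], [0.08, 2.57], [-1.32, 4.46], [0.12, 2], [-2.74, 2.74]. Speed limits (rad/s): [2.22, 2.22, 3.01, 3.01, 3.14, 3.14, 3.14].

### API

Orientations are given as a rotation vector (axis times angle).
In Python, from cell import arm gives the robot as it stands.
- The arm moves only by the shell command python3 -m pendant 'ROWS' [FORCE]. ROWS is JSON, a list that holds one entry, the list of rows, each a list of 7 numbers: the shift along the tool's x, y, z in units of 0.04 m (1.0 is 0.04 m), then the turn, a rotation vector about the tool's x, y, z in units of 0.08 rad (1.0 is 0.08 rad), then the closure, from 0 (fully open) to 1 (shut). In form: [[[tx, ty, tz, ax, ay, az, fingers], ...]]. A call has 1 to 20 rows; each row shifts and turns the commanded pose from where the row before left it, along the tool's axes as they then stand; what a row does not reach is not made up. A row lasts 1/12 s, in which the tool goes at most 41.7 mm and 7.16 degrees, less where a joint would pass 70% of its speed; a pose out of reach is approached as far as the arm can. A call with a number of a shift or a turn outside -1 to 1 is refused whole. A call with a gripper value outside its range is refused whole. The fingers move at their own pace and stop on an object; FORCE is the grip in N (left out, the last holds). Time passes only in rows, so rows that do not move let the fingers close. It gives the time, the measured TCP pose, the force and the opening at its end, in the units of the state.
- arm.observe(): the state, without advancing time (a new reading comes with each control period).
- arm.get_image(name): name is "side" or "top"; returns a dict with "img" (420x560x3 uint8, red, green, blue), "z_map" (420x560 float32, m along the optical axis (not along the pixel's ray), 0 where there is no reading), "K" (3x3 intrinsics, pixels), "R" (3x3) and "t" (3): a world point X has camera coordinates R X + t. Camera axes: x right, y down, z forward; pixel columns grow to the right and rows downward; lengths in m; the calibration is good to about 2 mm. A picture is of the moment at which its call begins.
- arm.sign_off(): hands the job in, once; it reports no verdict.
The state is a dict: "clock": time; "joints": joint angles; "dq": joint speeds; "joint_efforts": joint torques, N m; "position": TCP position; "ee_rot": TCP orientation; "force": force on the tool from outside, world axes, zero at the start; "ft_torque": the same for the moment, N m; "width": opening from 0.0 (shut) to 1.0 (fully open).
Only numpy, scipy, OpenCV 4.12 (cv2) and the standard library are available. Lean on these libraries where they do the work, as an engineer would, in place of code of your own. Each camera call takes 0.05 s, during which the arm holds its last target.

### The job

Take the wireless temperature clip out of its dock, squeeze its plunger so that the hook comes out of the nose, and hook it around the bare part of the copper rod on the conduction tank; then let go, so that the spring clamps the rod in the jaw and the clip hangs on the rod by itself, level. The rods have been left anywhere along their slots, so feel the open hook gently up against the rod, with a few newtons at most, before you let it close. Do not touch the other two rods with anything, do not push the rods with the gripper, and leave the bottles and the spot plate where they are.

Things in the scene. Friction and masses are not known exactly. Their poses are not given: they have to be found in the camera images.
- clip: Wireless temperature clip, 55 g: a sprung hook probe. White box housing with orange band, 34 (x) x 30 (y) x 44 (z) mm; origin: centre of its underside, 14 mm above the table in the dock; z up, x to the nose, y left. A nose tube, 14 mm in diameter, axis z = 14 mm, runs from the front face (x = 17 mm) to a V jaw 16 mm wide, z = 1 to 25 mm, lips at x = 63 mm, bottom of the V at x = 60 mm.
- front (a point): Middle of the free part of the housing's front face, (17, 0, 33) mm in the clip's frame; above z = 22 mm this face is clear of the nose tube. Squeezing this face and the thumb plate together pushes the hook out, and is also how the clip is carried.
- thumb (a point): Middle of the outer face of the plunger's orange thumb plate behind the housing (24 mm wide, z = 10 to 44 mm of the clip's frame): at x = -45 mm at rest, -25 mm fully pressed, so 62 mm from the front face at rest, 42 mm pressed.
- plunger (a joint): Plunger travel in m: 0 at rest, hook drawn in; 0.020 fully pressed, hook fully out. The spring pushes back with about 4 N at 0 and 11 N at 0.020. It reads about 0.008 when the hook has closed on an 8 mm rod.
- hook (a point): Middle of the inner face of the hook's cross-bar, (60 mm + plunger travel, 0, 14 mm) in the clip's frame. The hook is 4 mm steel wire: a shank along x at y = -6 mm, the cross-bar to y = +5 mm and a barb turned 2 mm back, so its mouth opens to the clip's +y. A rod of 8 mm that touches the shank has its axis at y = 0.
- jaw (a point): Point (64, 0, 14) mm of the clip's frame: the axis of an 8 mm rod clamped in the V jaw. With the hook fully out the rod enters from +y with 3.5 mm of play to jaw lips and barb when its axis is at x = 70 to 71 mm. Let go, the spring draws the hook back and clamps the rod.
- dock: Black charging dock, 62 x 50 mm, fixed; origin: centre of its underside on the table. The clip stands in a shallow recess (floor 14 mm up, end lips 5 mm and side lips 8 mm high, 1.5 mm of play), with the same axes as the dock, and lifts straight out.
- tank: Clear heat-conduction tank with a grey lid, 118 (x) x 278 (y) mm, lid top 86 mm above the table, fixed; origin: centre of its underside on the table. The three rod holders stand in a row along y, 80 mm apart, in any order; x points away from the robot.
- copper_holder: Blue slotted holder of the copper rod (reddish brown), 30 x 76 x 14 mm, fixed on the lid; origin: centre of its underside; y along the slot, z up. A saddle (20 x 18 mm, top at z = 22 mm) stands in the slot with a rubber grommet to z = 28 mm and an upright bare rod, 8 mm in diameter, to z = 78 mm. The rod to use: it gives sideways (y) by 1 mm per 5 N at z = 53 mm.
- copper_slot (a point): Point above the middle of the copper rod's slot, 53 mm above the holder's origin, half-way up the bare rod (28 to 78 mm). Axes as the holder. The rod's axis is at x = 0 here, but its saddle was left anywhere within 18 mm either way along y and clamped; no reading tells where: it must be seen or felt.
- brass_holder: Blue slotted holder of the brass rod (yellow), 30 x 76 x 14 mm, fixed on the lid; origin: centre of its underside; y along the slot, z up. A saddle (20 x 18 mm, top at z = 22 mm) stands in the slot with a rubber grommet to z = 28 mm and an upright bare rod, 8 mm in diameter, to z = 78 mm. Not to be touched.
- steel_holder: Blue slotted holder of the steel rod (silvery), 30 x 76 x 14 mm, fixed on the lid; origin: centre of its underside; y along the slot, z up. A saddle (20 x 18 mm, top at z = 22 mm) stands in the slot with a rubber grommet to z = 28 mm and an upright bare rod, 8 mm in diameter, to z = 78 mm. Not to be touched.
- red_bottle: Loose red dropper bottle, 32 mm in diameter, 72 mm tall with its white nozzle; origin: centre of its underside; z up. A bystander.
- yellow_bottle: Loose yellow dropper bottle, 32 mm in diameter, 72 mm tall with its white nozzle; origin: centre of its underside; z up. A bystander.
- blue_bottle: Loose blue dropper bottle, 32 mm in diameter, 72 mm tall with its white nozzle; origin: centre of its underside; z up. A bystander.
- spot_plate: Loose white spot plate, 90 x 60 x 7 mm; origin: centre of its underside. A bystander.

How it is judged:
On the way, in this order (a step that is already met when the one before it is completed fails the run):
1. the clip is lifted out of its dock with the plunger pressed and the hook out (z of clip in the frame of dock above 0.03 m and value of joint plunger above 0.015 m), for 0.1 s.
2. the hook, still fully out, bears lightly on the copper rod (contact force between clip and copper_holder above 0.8 N and value of joint plunger above 0.018 m), for 0.1 s.
At the end, for the whole second after the job is handed in: The clip hangs at rest, bearing on the copper rod, level to 0.2 rad: the plunger stands at 6.5 to 10.5 mm (hook closed on the 8 mm rod), the jaw point within 6 mm of the rod line across the slot, 27 mm of the slot middle along it, and 36 to 74 mm above the holder's underside (value of joint plunger between 0.0065 and 0.0105 m and contact force between clip and copper_holder above 0.3 N and x of jaw in the frame of copper_holder between -0.006 and 0.006 m and y of jaw in the frame of copper_holder between -0.027 and 0.027 m and z of jaw in the frame of copper_holder between 0.036 and 0.074 m and angle between clip's own z axis and vertical below 0.2 rad and linear speed of clip below 0.02 m/s); the robot touches nothing.
It fails at once if with the hook fully out, the clip pushes on the copper rod or its holder with more than 6 N, or the closing clip (whose spring nips the rod with 7 N from each side) with more than 25 N in all ((contact force between clip and copper_holder above 6 N and value of joint plunger above 0.018 m) or contact force between clip and copper_holder above 25 N).
It fails at once if the gripper or arm pushes on the copper rod or its holder (more than 1 N) (contact force between any of the fingers, the arm and copper_holder above 1 N).
It fails at once if the clip, the gripper or the arm touches the brass or the steel rod or its holder (contact force between any of clip, the fingers, the arm and brass_holder above 0.3 N or contact force between any of clip, the fingers, the arm and steel_holder above 0.3 N).
It fails at once if a bottle is shifted by more than 5 mm or tipped over (distance of any of red_bottle, yellow_bottle, blue_bottle from where it was at the start of the episode above 0.005 m or angle between any of red_bottle, yellow_bottle, blue_bottle's own z axis and vertical above 0.3 rad).
It fails at once if the spot plate is shifted by more than 5 mm (distance of spot_plate from where it was at the start of the episode above 0.005 m).
It also fails if it takes over 42 s, if anything falls off the work surface, if the arm or the gripper's body presses on something with over 40 N, if the wrist force passes 120 N, or if a joint passes its speed limit or range.

## Working session

There is one attempt and no reset: what is moved stays moved. The work goes in short steps, Python scripts to look and compute and a shell command to move; the robot and the scene stay as the last step left them, time stands still between calls to the robot, and variables do not carry over. Pictures are saved under pics/ and viewed, and the job is handed in when it is done.

```bash
ls; mkdir -p pics; python3 - <<'E'
from cell import arm
import cv2,numpy as np
print(arm.observe())
for n in("side","top"):
    d=arm.get_image(n); cv2.imwrite(f"pics/{n}0.png",d["img"][:,:,::-1]); np.savez(f"{n}0.npz",**d)
    print(n,d["K"],d["R"],d["t"])
E
```

```text
pics
{'clock': 0.0, 'joints': array([ 1.1314311 ,  0.43519966,  0.02498206,  1.57407697, -0.01156988,
        1.13400082, -0.07508176]), 'dq': array([ 0.00174635, -0.00105539, -0.00092717, -0.00081004,  0.00052035,
       -0.00074937, -0.00102923]), 'joint_efforts': array([-4.54974615e-04, -6.67846584e+01,  9.84820984e-01, -3.14455962e+01,
       -6.06786017e-02,  4.30432206e-02,  2.42250781e-04]), 'position': array([ 0.20628646, -0.58943859,  0.22206737]), 'ee_rot': array([-3.09571388e+00, -5.26172727e-01,  6.66892223e-04]), 'force': array([-0.44432786, -0.3699783 , -0.21592418]), 'ft_torque': array([0.00763503, 0.0056247 , 0.03724772]), 'width': 0.99951479437265}
side [[472.04270812   0.         273.29564254]
 [  0.         472.04270812 207.75890235]
 [  0.           0.           1.        ]] [[ 0.98297227 -0.18335416 -0.01211483]
 [-0.14959872 -0.76023663 -0.63218707]
 [ 0.10670399  0.62323472 -0.77472107]] [-0.5102453   0.09995487  0.9315081 ]
top [[434.53093288   0.         284.31007454]
 [  0.         434.53093288 204.85151305]
 [  0.           0.           1.        ]] [[-0.00268482 -0.99967779  0.02524087]
 [-0.98524171 -0.00167558 -0.17116062]
 [ 0.17114777 -0.0253279  -0.98491976]] [-0.03919121  0.52230405  0.86301917]
```

View pics/side0.png

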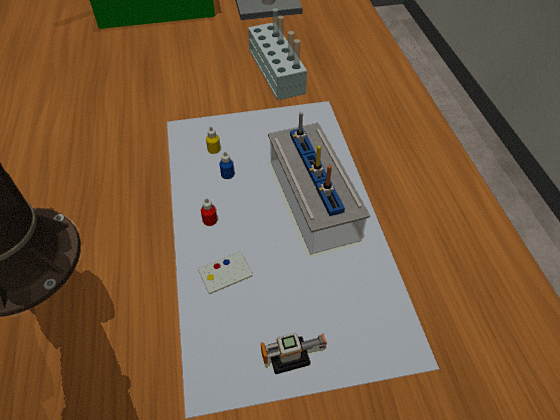

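View pics/top0.png

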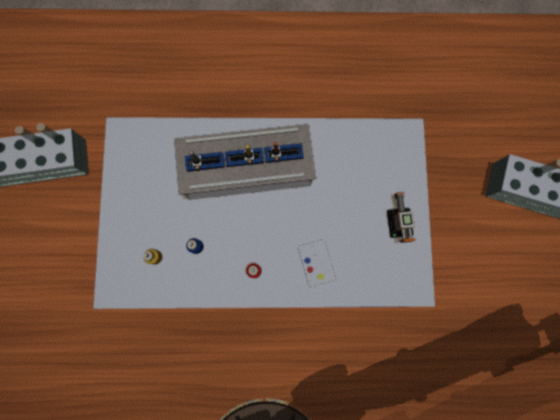

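```bash
cat > h.py <<'E'
import numpy as np,cv2
def load(n): return dict(np.load(n+".npz"))
def ray(d,u,v,z):
    K,R,t=d["K"],d["R"],d["t"]; c=-R.T@t
    r=R.T@np.linalg.inv(K)@np.array([u,v,1.]); return c+r*(z-c[2])/r[2]
def cloud(d):
    h,w=d["z_map"].shape; u,v=np.meshgrid(np.arange(w),np.arange(h)); z=d["z_map"]
    p=np.stack([(u-d["K"][0,2])/d["K"][0,0]*z,(v-d["K"][1,2])/d["K"][1,1]*z,z],-1)
    return (p-d["t"])@d["R"]
def proj(d,X):
    p=d["R"]@np.asarray(X,float)+d["t"]; p=d["K"]@p; return p[:2]/p[2]
def crop(d,u0,v0,w,h,s,f): cv2.imwrite(f,cv2.resize(d["img"][v0:v0+h,u0:u0+w,::-1],None,fx=s,fy=s,interpolation=cv2.INTER_CUBIC))
E
python3 - <<'E'
from h import *
s,t=load("side0"),load("top0")
a=cv2.resize(s["img"][315:385,250:340,::-1],(450,350),interpolation=cv2.INTER_CUBIC)
b=cv2.resize(t["img"][180:250,370:430,::-1],(300,350),interpolation=cv2.INTER_CUBIC)
cv2.imwrite("pics/clip0.png",np.hstack([a,b]))
a=cv2.resize(s["img"][105:255,260:375,::-1],(345,450),interpolation=cv2.INTER_CUBIC)
b=cv2.resize(t["img"][120:200,170:320,::-1],(450,240),interpolation=cv2.INTER_CUBIC)
b=np.vstack([b,np.zeros((210,450,3),np.uint8)])
cv2.imwrite("pics/tank0.png",np.hstack([a,b]))
P=cloud(t);
for (u,v) in[(407,220),(401,196),(400,260),(276,152),(240,190)]: print(u,v,P[v,u],P[v,u])
P=cloud(s)
for (u,v) in[(290,342),(329,182),(270,390)]: print(u,v,P[v,u])
E
```

```text
407 220 [ 0.48876698 -0.29229033  0.05831955] [ 0.48876698 -0.29229033  0.05831955]
401 196 [ 0.54336002 -0.28872475  0.0369729 ] [ 0.54336002 -0.28872475  0.0369729 ]
400 260 [ 0.40957292 -0.29140146 -0.0021493 ] [ 0.40957292 -0.29140146 -0.0021493 ]
276 152 [ 0.61673352 -0.02160308  0.11198114] [ 0.61673352 -0.02160308  0.11198114]
240 190 [0.55637519 0.05442697 0.0329685 ] [0.55637519 0.05442697 0.0329685 ]
290 342 [ 0.49180018 -0.29577414  0.05786743]
329 182 [ 0.62203681 -0.02729587  0.12035562]
270 390 [ 0.41711447 -0.59811444  0.77866759]
```

View pics/clip0.png

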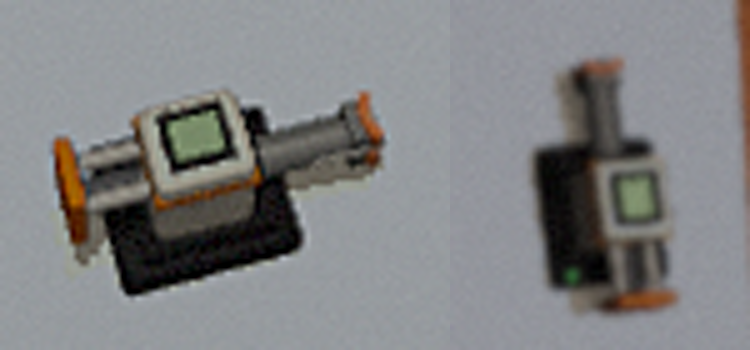

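View pics/tank0.png

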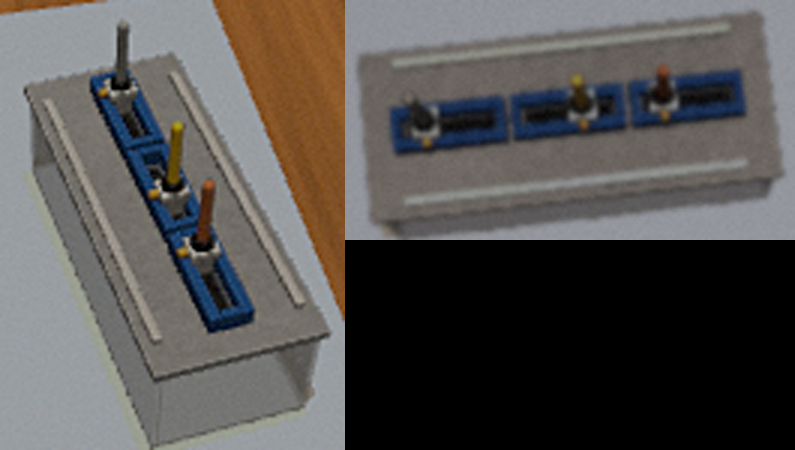

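```bash
python3 - <<'E'
from h import *
for n in("side0","top0"):
    d=load(n);P=cloud(d);hsv=cv2.cvtColor(d["img"],cv2.COLOR_RGB2HSV).astype(int);H,S,V=[hsv[...,i] for i in range(3)]
    x,y,z=P[...,0],P[...,1],P[...,2]
    reg=(abs(x-.49)<.15)&(abs(y+.29)<.1)
    print(n)
    m=reg&(z>.054)&(z<.064)
    m2=m&~((S>120)&(H<20))
    p=P[m2]; c=cv2.minAreaRect(p[:,:2].astype(np.float32)*1000); print("housing top",m2.sum(),c,np.median(p[:,2]))
    o=reg&(S>130)&(H<18)&(V>90)&(z>.02)
    th=P[o&(x<.467)]; print("thumb",len(th),th.mean(0),th.min(0),th.max(0))
    no=P[o&(x>.53)]; print("nose orange",len(no),no.mean(0))
    tube=P[reg&(x>.515)&(x<.55)&(z>.015)]
    print("tube",len(tube),np.polyfit(tube[:,0],tube[:,1],1), tube.mean(0))
    dk=P[reg&(V<60)&(z<.03)&(z>.005)]; print("dock",cv2.minAreaRect(dk[:,:2].astype(np.float32)*1000))
    lid=(z>.083)&(z<.090)&(abs(x-.62)<.15)&(y<.4)&(y>-.2)
    l=P[lid]; print("lid",cv2.minAreaRect(l[:,:2].astype(np.float32)*1000),np.median(l[:,2]))
    bl=(H>100)&(H<125)&(S>130)&(z>.09)&(z<.106)&(abs(x-.62)<.1)
    n_,lab,st,ce=cv2.connectedComponentsWithStats(bl.astype(np.uint8))
    p=P[bl]; print("blue all",cv2.minAreaRect(p[:,:2].astype(np.float32)*1000),np.median(p[:,2]))
    for i in range(1,n_):
        if st[i,4]>40: q=P[lab==i]; print("  comp",st[i],cv2.minAreaRect(q[:,:2].astype(np.float32)*1000))
    rod=(z>.118)&(z<.17)&(abs(x-.62)<.1)&(y<.4)
    for nm,mm in(("cu",(H<14)|(H>172)),("br",(H>=16)&(H<35))):
        q=P[rod&mm&(S>90)&(V>50)&(y<.1)]; print(nm,len(q),q.mean(0) if len(q) else 0,q.min(0),q.max(0))
        mk=(mm&(S>90)&(V>50)&rod&(y<.1)); vv,uu=np.nonzero(mk); print('  px',uu.min(),uu.max(),vv.min(),vv.max())
E
```

```text
side0
housing top 343 ((478.1102294921875, -296.8133850097656), (58.34737777709961, 29.637617111206055), 5.4742608070373535) 0.057034222564605816
thumb 38 [ 0.44832559 -0.29915993  0.05655837] [ 0.44523208 -0.30997358  0.05315377] [ 0.45126064 -0.28778629  0.05933978]
nose orange 24 [ 0.54899294 -0.2916105   0.03628606]
tube 219 [ 0.07266336 -0.33255288] [ 0.53383526 -0.29376262  0.03188985]
dock ((502.0312194824219, -297.2811279296875), (88.4131851196289, 46.332679748535156), 10.231335639953613)
lid ((612.6531982421875, 38.454437255859375), (118.64681243896484, 279.65673828125), 6.634799003601074) 0.08489166017827962
blue all ((612.3743896484375, 37.458457946777344), (29.996198654174805, 236.13037109375), 6.613552093505859) 0.09775459679462667
  comp [293 135  23  36 293] ((606.4407348632812, 85.62165832519531), (28.89005470275879, 96.65560150146484), 6.334679126739502)
  comp [309 170  18  19 139] ((615.2544555664062, 7.8214111328125), (28.180591583251953, 53.0340690612793), 5.433121204376221)
  comp [318 189  26  25 259] ((621.83349609375, -48.11789321899414), (29.309160232543945,
[... 1472 characters left out ...]
578125, 58.357730865478516), (28.25991439819336, 40.433990478515625), 8.232423782348633)
  comp [200 153  24  16 191] ((603.1849975585938, 107.64598846435547), (27.35433578491211, 46.953392028808594), 6.945662975311279)
  comp [186 156   9  14  64] ((596.8914794921875, 151.92324829101562), (29.21839141845703, 13.9418363571167), 19.800783157348633)
cu 46 [ 0.60126628 -0.37349786  0.14304801] [ 0.58169998 -0.56772872  0.11872687] [ 0.62168632 -0.01755507  0.16482266]
  px 274 559 142 167
br 27 [ 0.60879559 -0.03369092  0.15233774] [ 0.58400309 -0.56482097  0.12843461] [0.61540838 0.03620943 0.16347832]
  px 245 556 145 166<stdin>:12: RuntimeWarning: Mean of empty slice.
  ret = um.true_divide(
```

```bash
python3 - <<'E'
from h import *
from cell import arm
from scipy.spatial.transform import Rotation as Ro
o=arm.observe(); R=Ro.from_rotvec(o["ee_rot"]).as_matrix(); print(R.round(3),o["position"])
for n in("side0","top0"):
    d=load(n);P=cloud(d);hsv=cv2.cvtColor(d["img"],cv2.COLOR_RGB2HSV).astype(int);H,S,V=[hsv[...,i] for i in range(3)]
    x,y,z=P[...,0],P[...,1],P[...,2]
    near=(abs(x-.618)<.02)
    for nm,mm,yr in(("cu",(H<14)|(H>172),(-.05,0)),("br",(H>=16)&(H<35),(.0,.06)),("st",(H>=0),(.11,.16))):
        m=near if nm!="st" else abs(x-.6)<.03
        q=P[m&mm&(z>.12)&(z<.17)&(y>yr[0])&(y<yr[1])]; print(n,nm,len(q),q.mean(0))
    reg=(abs(x-.49)<.15)&(abs(y+.29)<.1)
    p=P[reg&(z>.052)&(z<.064)&(x>.466)]; r=cv2.minAreaRect(p[:,:2].astype(np.float32)*1000); print(r,p.mean(0))
    p=P[reg&(z>.004)&(z<.026)&(V<70)&(x<.53)&(x>.45)];print("dock",cv2.minAreaRect(p[:,:2].astype(np.float32)*1000))
E
```

```text
[[ 0.944  0.33  -0.001]
 [ 0.33  -0.944  0.001]
 [-0.    -0.001 -1.   ]] [ 0.2063787  -0.58947068  0.22214376]
side0 cu 64 [ 0.61945985 -0.02600409  0.14390642]
side0 br 73 [0.61323681 0.02727124 0.14290907]
side0 st 67 [0.60183675 0.13047977 0.14247522]
((490.29779052734375, -295.24169921875), (33.80130386352539, 30.298255920410156), 4.383379936218262) [ 0.48981237 -0.29651029  0.05682676]
dock ((489.846923828125, -297.08502197265625), (61.181739807128906, 46.973236083984375), 4.825042724609375)
top0 cu 38 [ 0.61769499 -0.02052054  0.14855497]
top0 br 40 [0.61136975 0.03213947 0.14679812]
top0 st 42 [0.59941435 0.13448099 0.14782735]
((491.4595642089844, -292.057861328125), (33.564910888671875, 30.610668182373047), 2.4527153968811035) [ 0.49107441 -0.29113092  0.05721738]
dock ((491.14520263671875, -290.3783874511719), (61.26849365234375, 47.73020935058594), 4.715543270111084)
```

```bash
python3 -m pendant '[[[0.55,-0.295,0,0,0,0,0],[0.55,-0.295,0,0,0,0,0],[0.55,-0.295,0,0,0,0,0],[0.55,-0.295,0,0,0,0,0],[0.55,-0.295,0,0,0,0,0],[0.55,-0.295,0,0,0,0,0],[0.55,-0.295,0,0,0,0,0],[0.55,-0.295,0,0,0,0,0],[0.55,-0.295,0,0,0,0,0],[0.55,-0.295,0,0,0,0,0],[0.55,-0.295,0,0,0,0,0],[0.55,-0.295,0,0,0,0,0],[0.55,-0.295,0,0,0,0,0],[0.55,-0.295,0,0,0,0,0],[0.55,-0.295,0,0,0,0,0],[0.55,-0.295,0,0,0,0,0]]]'
python3 -m pendant '[[[0,0,0,0,0,-0.97,0],[0,0,0,0,0,-0.97,0],[0,0,0,0,0,-0.97,0],[0,0,0,0,0,-0.97,0],[0,0,0,0,0,-0.97,0],[0,0,0,0,0,-0.97,0],[0,0,0,0,0,-0.97,0],[0,0,0,0,0,-0.97,0],[0,0,0,0,0,-0.97,0],[0,0,0,0,0,-0.97,0],[0,0,0,0,0,-0.97,0],[0,0,0,0,0,-0.97,0],[0,0,0,0,0,-0.97,0],[0,0,0,0,0,-0.97,0],[0,0,0,0,0,-0.97,0],[0,0,0,0,0,-0.97,0],[0,0,0,0,0,-0.97,0]]]'
cat >> h.py <<'E'
def tool(tgt=None):
    from cell import arm
    from scipy.spatial.transform import Rotation as Ro
    o=arm.observe(); R=Ro.from_rotvec(o["ee_rot"]).as_matrix()
    print("t",o["clock"],"p",o["position"].round(4),"y-yaw deg",np.degrees(np.arctan2(R[1,1],R[0,1])).round(2),"z",R[:,2].round(3),"F",o["force"].round(2),"w mm",round(o["width"]*92,2),"j7",o["joints"][6].round(2))
    if tgt is not None: print("units",(R.T@(np.asarray(tgt)-o["position"])/.04).round(3))
    return o,R
E
python3 -c "
from h import *;tool((.4768,-.2948,.0605))"
```

```text
clock: 1.43
position: [0.4768, -0.2943, 0.2225]
ee_rot: [-3.097, -0.526, 0.001]
force: [0.0, 0.1, -0.2]
width: 0.998
clock: 2.85
position: [0.4761, -0.2953, 0.2225]
ee_rot: [-2.12, -2.317, 0.0]
force: [-0.4, -0.7, 0.2]
width: 0.998
t 2.85 p [ 0.4761 -0.2953  0.2225] y-yaw deg 5.09 z [-0.001  0.    -1.   ] F [-0.44 -0.69  0.19] w mm 91.86 j7 0.4
units [0.01  0.021 4.049]
```

```bash
python3 -m pendant '[[[0,0,0.6,0,0,0,0],[0,0,0.6,0,0,0,0],[0,0,0.6,0,0,0,0],[0,0,0.6,0,0,0,0],[0,0,0.5,0,0,0,0],[0,0,0.45,0,0,0,0],[0,0,0.4,0,0,0,0],[0,0,0.3,0,0,0,0],[0,0,0,0,0,0,0],[0,0,0,0,0,0,0]]]'
python3 - <<'E'
from h import *;from cell import arm
tool((.4768,-.2948,.0605))
im=[]
for n,(u,v) in(("side",(220,290)),("top",(350,160))):
    d=arm.get_image(n); np.savez(n+"1.npz",**d); im.append(cv2.resize(d["img"][v:v+120,u:u+120,::-1],(400,400),interpolation=cv2.INTER_CUBIC))
cv2.imwrite("pics/g1.png",np.hstack(im))
E
```

```text
clock: 3.68
position: [0.4761, -0.2952, 0.0605]
ee_rot: [-2.124, -2.313, 0.0]
force: [0.2, 1.0, 1.7]
width: 1.003
t 3.6833 p [ 0.4761 -0.2952  0.0605] y-yaw deg 4.88 z [-0.001  0.001 -1.   ] F [0.19 0.98 1.67] w mm 92.24 j7 0.31
units [0.009 0.018 0.   ]
```

View pics/g1.png

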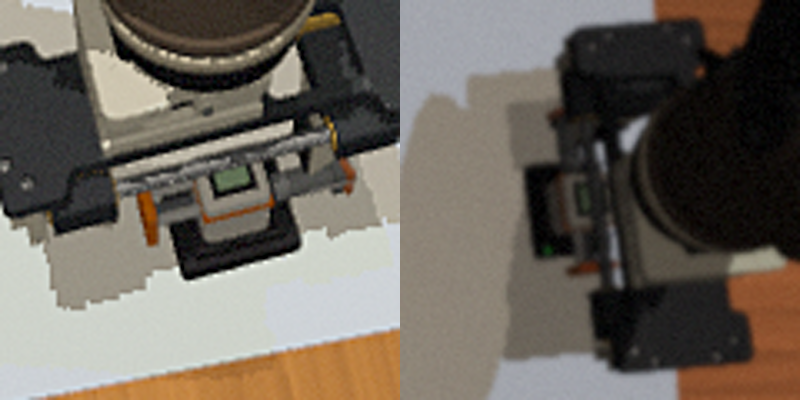

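```bash
python3 -m pendant '[[[0,0,0,0,0,0,0.15],[0,0,0,0,0,0,0.25],[0,0,0,0,0,0,0.3],[0,0,0,0,0,0,0.33],[0,0,0,0,0,0,0.35],[0,0,0,0,0,0,0.36],[0,0.02,0,0,0,0,0.38],[0,0,0,0,0,0,0.38],[0,0,0,0,0,0,0.38]]]' 25
python3 -c "
from h import *;tool((.4768,-.2948,.0605))"
```

```text
clock: 4.53
position: [0.4773, -0.2953, 0.0608]
ee_rot: [2.125, 2.314, 0.0]
force: [-0.6, -0.9, -0.6]
width: 0.617
t 4.5333 p [ 0.4773 -0.2953  0.0608] y-yaw deg 4.88 z [ 0. -0. -1.] F [-0.63 -0.85 -0.57] w mm 56.74 j7 0.31
units [ 0.014 -0.01   0.008]
```

```bash
python3 -m pendant '[[[0,0,-0.1,0,0,0,0.39],[0,0,-0.2,0,0,0,0.39],[0,0,-0.3,0,0,0,0.39],[0,0,-0.4,0,0,0,0.39],[0,0,-0.4,0,0,0,0.42],[0,0,-0.4,0,0,0,0.45],[0,0,-0.4,0,0,0,0.49],[0,0,-0.4,0,0,0,0.53],[0,0,-0.3,0,0,0,0.58],[0,0,-0.2,0,0,0,0.62],[0,0,0,0,0,0,0.62],[0,0,0,0,0,0,0.62]]]' 25
python3 - <<'E'
from h import *;from cell import arm
tool()
im=[]
for n,(u,v) in(("side",(220,250)),("top",(350,150))):
    d=arm.get_image(n); np.savez(n+"2.npz",**d); im.append(cv2.resize(d["img"][v:v+120,u:u+120,::-1],(400,400),interpolation=cv2.INTER_CUBIC))
cv2.imwrite("pics/g2.png",np.hstack(im))
E
```

```text
clock: 5.53
position: [0.4773, -0.2955, 0.1854]
ee_rot: [2.124, 2.313, 0.0]
force: [-0.5, 0.5, 0.1]
width: 0.381
t 5.5333 p [ 0.4773 -0.2955  0.1854] y-yaw deg 4.87 z [ 0.001 -0.001 -1.   ] F [-0.53  0.51  0.1 ] w mm 35.03 j7 0.38
```

View pics/g2.png

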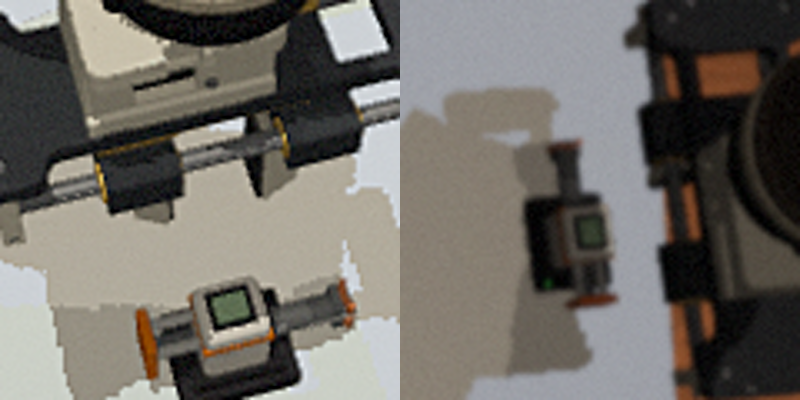

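```bash
python3 - <<'E'
from h import *
for n in("side0","side2","top0","top2"):
    d=load(n);P=cloud(d);hsv=cv2.cvtColor(d["img"],cv2.COLOR_RGB2HSV).astype(int);H,S,V=[hsv[...,i] for i in range(3)]
    x,y,z=P[...,0],P[...,1],P[...,2]
    reg=(abs(x-.49)<.1)&(abs(y+.29)<.05)
    p=P[reg&(z>.05)&(z<.066)&(x>.466)]; A=np.c_[p[:,:2]-p[:,:2].mean(0),np.ones(len(p))];print(n,cv2.minAreaRect(p[:,:2].astype(np.float32)*1000),"plane",np.linalg.lstsq(A,p[:,2],rcond=None)[0].round(3))
    o=P[reg&(S>130)&(H<18)&(V>90)&(z>.05)&(x<.467)]; print("  thumb",len(o),o.mean(0).round(4),o.max(0).round(4))
E
python3 - <<'E'
from h import *
d=load("side2"); crop(d,220,290,130,90,6,"pics/g2b.png")
E
```

```text
side0 ((490.32635498046875, -295.25225830078125), (34.44559097290039, 30.384897232055664), 3.715090036392212) plane [0.01  0.072 0.057]
  thumb 38 [ 0.4483 -0.2992  0.0566] [ 0.4513 -0.2878  0.0593]
side2 ((490.4024353027344, -295.687744140625), (34.31851577758789, 29.61478614807129), 5.321243762969971) plane [0.025 0.076 0.057]
  thumb 57 [ 0.4461 -0.3007  0.0735] [ 0.4513 -0.2878  0.5607]
top0 ((491.7039489746094, -291.9921875), (33.961517333984375, 30.880407333374023), 3.2829833030700684) plane [ 0.017 -0.044  0.057]
  thumb 22 [ 0.4486 -0.2928  0.056 ] [ 0.4517 -0.2844  0.0594]
top2 ((491.4377136230469, -292.46844482421875), (34.00754928588867, 30.8327579498291), 3.13193678855896) plane [ 0.018 -0.016  0.057]
  thumb 12 [ 0.4189 -0.3076  0.2852] [ 0.4657 -0.2665  0.2982]
```

View pics/g2b.png

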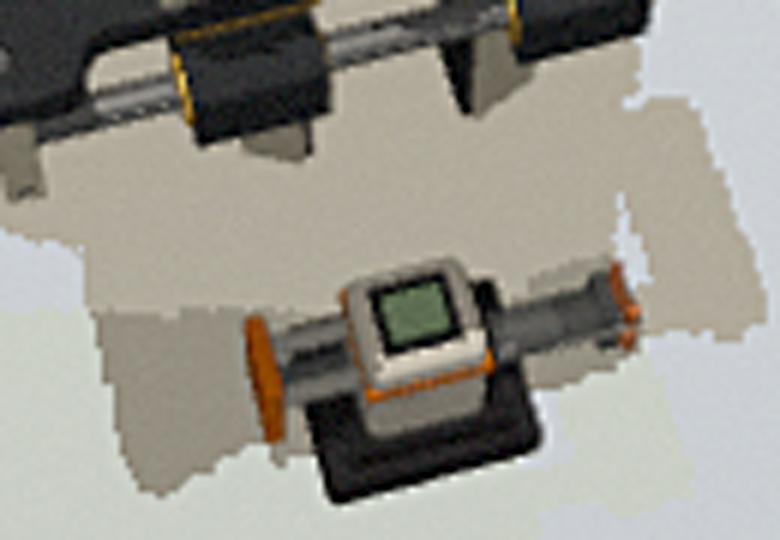

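```bash
python3 -m pendant '[[[0,0,0,0,0,0,0.1],[0,0,0,0,0,0,0.1],[0,0,0,0,0,0,0.1],[0,0,0.5,0,0,0,0.1],[0,0,0.6,0,0,0,0.1],[0,0,0.6,0,0,0,0.1],[0,0,0.6,0,0,0,0.1],[0,0,0.4,0,0,0,0.1],[0,0,0.3,0,0,0,0.15],[0,0,0.15,0,0,0,0.25],[0,0,0,0,0,0,0.3],[0,0,0,0,0,0,0.33],[0,0,0,0,0,0,0.36],[0,0,0,0,0,0,0.38],[0,0,0,0,0,0,0.38]]]' 25
python3 - <<'E'
from h import *;from cell import arm
tool((.4768,-.2952,.0595))
d=arm.get_image("side");np.savez("side3.npz",**d); crop(d,230,300,130,90,6,"pics/g3.png")
E
```

```text
clock: 6.88
position: [0.4777, -0.2956, 0.0597]
ee_rot: [2.124, 2.313, 0.0]
force: [0.5, 0.3, 0.0]
width: 0.62
t 6.8833 p [ 0.4777 -0.2956  0.0597] y-yaw deg 4.87 z [ 0.001 -0.001 -1.   ] F [0.47 0.31 0.  ] w mm 57.08 j7 0.31
units [ 0.013 -0.021  0.006]
```

View pics/g3.png

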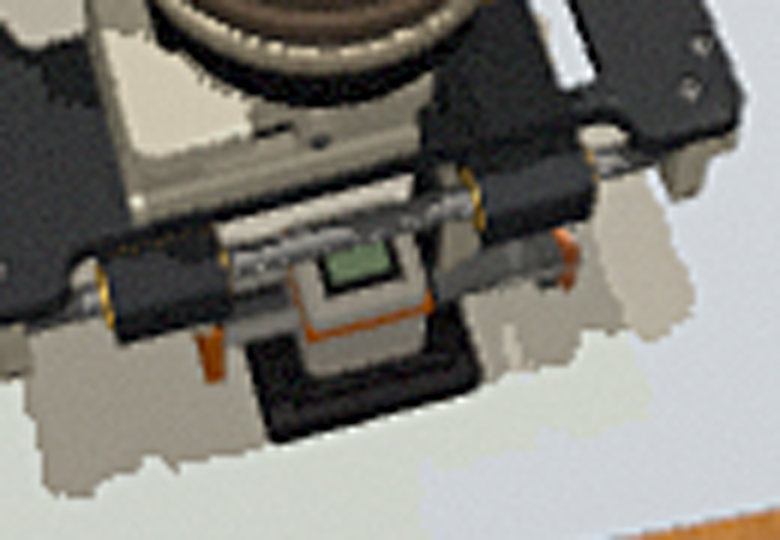

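```bash
python3 -m pendant '[[[0,0.023,0,0,0,0,0.40],[0,0.023,0,0,0,0,0.42],[0,0.023,0,0,0,0,0.44],[0,0.023,0,0,0,0,0.46],[0,0.023,0,0,0,0,0.48],[0,0.023,0,0,0,0,0.50],[0,0.023,0,0,0,0,0.52],[0,0.023,0,0,0,0,0.54],[0,0,0,0,0,0,0.56],[0,0,0,0,0,0,0.6],[0,0,0,0,0,0,0.6]]]' 25
python3 - <<'E'
from h import *;from cell import arm
tool((.4768,-.2952,.0595))
d=arm.get_image("side");np.savez("side4.npz",**d); crop(d,230,300,130,90,6,"pics/g4.png")
E
```

```text
clock: 7.85
position: [0.4845, -0.2947, 0.0588]
ee_rot: [-2.125, -2.314, 0.0]
force: [-0.3, -0.2, 0.6]
width: 0.406
t 7.85 p [ 0.4845 -0.2947  0.0588] y-yaw deg 4.88 z [-0.  0. -1.] F [-0.29 -0.16  0.63] w mm 37.34 j7 0.3
units [ 0.004 -0.192 -0.018]
```

View pics/g4.png

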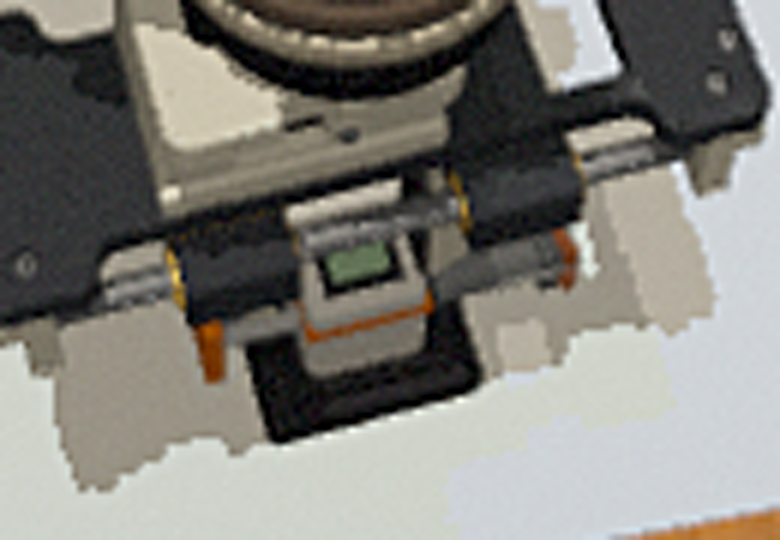

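```bash
python3 - <<'E'
from h import *
d=load("side4");P=cloud(d)
for (cu,cv_) in [(250,280),(240,260),(205,340),(380,230),(430,220),(510,220),(350,210),(360,260),(455,210),(330,190)]:
    u,v=230+cu//6,300+cv_//6; print((cu,cv_),P[v,u].round(4),d["img"][v,u])
d=load("side2");P=cloud(d)  # crop origin 220,290 x6
print("lifted, TCP .4773,-.2955,.1854")
for (cu,cv_) in [(280,140),(300,150),(250,100),(460,80),(490,90),(480,105),(590,40),(20,180)]:
    u,v=220+cu//6,290+cv_//6; print((cu,cv_),P[v,u].round(4),d["img"][v,u])
from cell import arm
d=arm.get_image("top");np.savez("top4.npz",**d); crop(d,340,150,130,90,6,"pics/t4.png")
crop(load("side2"),200,230,200,120,4,"pics/s2.png")
E
```

```text
(250, 280) [ 0.4551 -0.3354  0.1506] [44 48 48]
(240, 260) [ 0.4545 -0.3314  0.152 ] [52 46 50]
(205, 340) [ 0.4471 -0.31    0.0564] [130  67   0]
(380, 230) [ 0.488  -0.3277  0.1459] [107 108 104]
(430, 220) [ 0.5002 -0.3255  0.1425] [97 95 88]
(510, 220) [ 0.5195 -0.3299  0.1441] [18 21 21]
(350, 210) [ 0.4823 -0.3208  0.1432] [99 93 85]
(360, 260) [ 0.4915 -0.2974  0.0579] [ 99 115  89]
(455, 210) [ 0.5061 -0.3252  0.1427] [105 107 106]
(330, 190) [ 0.4773 -0.3233  0.164 ] [ 7  7 11]
lifted, TCP .4773,-.2955,.1854
(280, 140) [ 0.4537 -0.3107  0.2023] [110 106  92]
(300, 150) [ 0.4592 -0.3096  0.1922] [95 89 77]
(250, 100) [ 0.4448 -0.3375  0.2761] [22 32 32]
(460, 80) [ 0.4969 -0.3011  0.1971] [11 10  9]
(490, 90) [ 0.5025 -0.3069  0.2001] [111 106  91]
(480, 105) [ 0.5014 -0.3064  0.1938] [109 102  86]
(590, 40) [ 0.5164 -0.3301  0.2619] [12 15 20]
(20, 180) [ 0.3984 -0.3406  0.2638] [120 116  96]
```

View pics/s2.png

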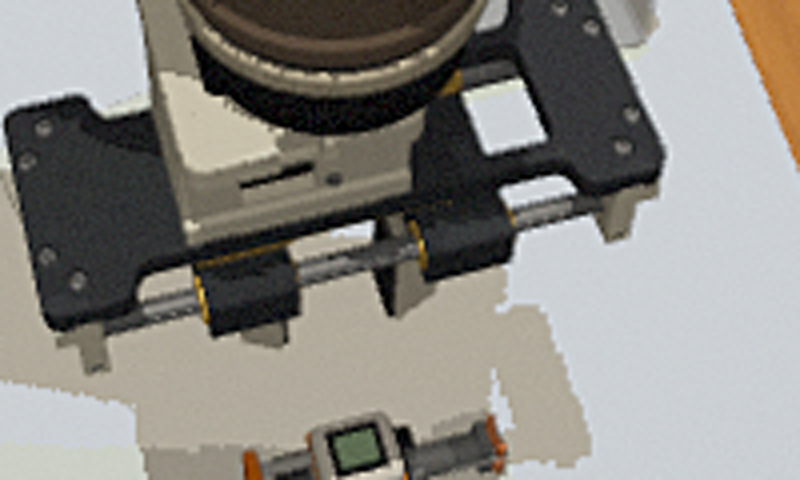

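View pics/t4.png

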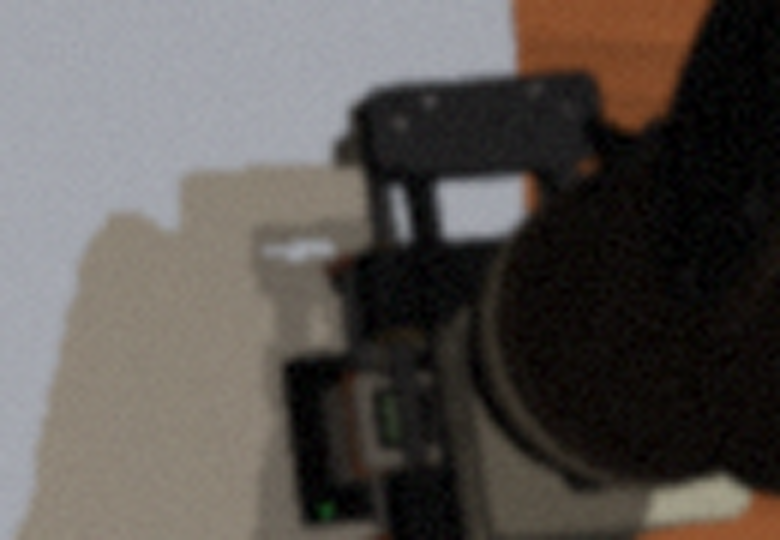

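```bash
python3 - <<'E'
from h import *
d=load("side2");P=cloud(d);x,y,z=[P[...,i] for i in range(3)]
m=(abs(x-.478)<.06)&(abs(y+.2955)<.04)&(z>.1)
for lo in np.arange(.15,.27,.01):
    q=P[m&(z>=lo)&(z<lo+.01)]
    if len(q): print(lo.round(2),len(q),q.min(0).round(3),q.max(0).round(3))
for X in [(.459,-.305,.163),(.459,-.305,.185)]: u=proj(d,X); print(X,u,((u-[200,230])*4).round())
E
```

```text
0.18 7 [ 0.495 -0.306  0.187] [ 0.5   -0.287  0.189]
0.19 65 [ 0.447 -0.311  0.19 ] [ 0.51  -0.292  0.2  ]
0.2 79 [ 0.446 -0.312  0.2  ] [ 0.514 -0.296  0.21 ]
0.21 42 [ 0.495 -0.307  0.21 ] [ 0.508 -0.287  0.22 ]
0.22 26 [ 0.495 -0.307  0.22 ] [ 0.506 -0.288  0.23 ]
0.23 16 [ 0.496 -0.301  0.232] [ 0.499 -0.294  0.24 ]
0.24 7 [ 0.498 -0.306  0.242] [ 0.5   -0.299  0.25 ]
0.25 24 [ 0.432 -0.335  0.25 ] [ 0.527 -0.303  0.26 ]
0.26 246 [ 0.419 -0.335  0.26 ] [ 0.538 -0.266  0.27 ]
0.27 1120 [ 0.418 -0.335  0.27 ] [ 0.538 -0.264  0.28 ]
(0.459, -0.305, 0.163) [269.6616194  321.56528645] [279. 366.]
(0.459, -0.305, 0.185) [269.37146829 314.41693064] [277. 338.]
```

```bash
python3 -m pendant '[[[0,-0.1,-0.05,0,0,0,0.1],[0,-0.1,0,0,0,0,0.1],[0,0,0,0,0,0,0.1],[0,0,0,0,0,0,0.1],[0,0,0.25,0,0,0,0.1],[0,0,0.2,0,0,0,0.1],[0,0,0.12,0,0,0,0.15],[0,0,0,0,0,0,0.25],[0,0,0,0,0,0,0.3],[0,0,0,0,0,0,0.33],[0,0,0,0,0,0,0.36],[0,0,0,0,0,0,0.38],[0,0,0,0,0,0,0.38]]]' 25
python3 - <<'E'
from h import *;from cell import arm
tool((.4768,-.2952,.038))
d=arm.get_image("side");np.savez("side5.npz",**d); crop(d,230,300,130,90,6,"pics/g5.png")
E
```

```text
clock: 9.03
position: [0.4767, -0.2953, 0.0381]
ee_rot: [2.125, 2.314, 0.0]
force: [0.4, -0.2, 0.1]
width: 0.622
t 9.0333 p [ 0.4767 -0.2953  0.0381] y-yaw deg 4.89 z [ 0. -0. -1.] F [ 0.36 -0.19  0.09] w mm 57.2 j7 0.29
units [0.003 0.003 0.003]
```

View pics/g5.png

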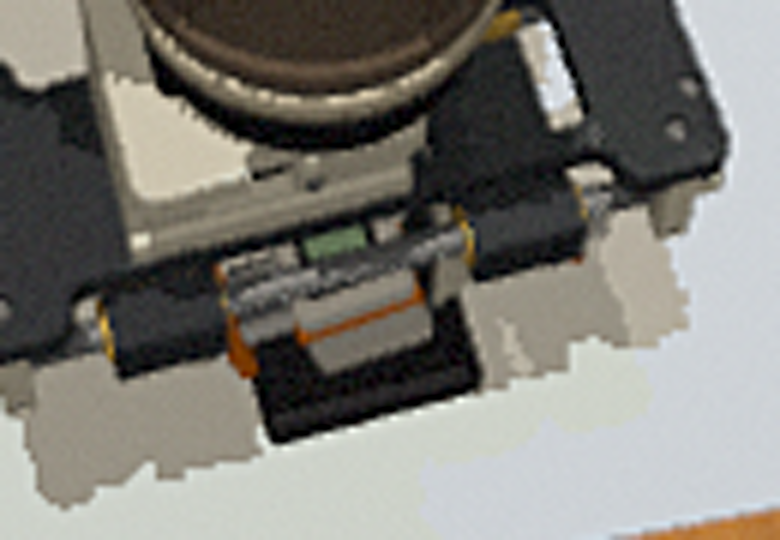

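```bash
python3 -m pendant '[[[0,0,-0.05,0,0,0,0.385],[0,0,-0.1,0,0,0,0.39],[0,0,-0.15,0,0,0,0.39],[0,0,-0.2,0,0,0,0.39],[0,0,-0.2,0,0,0,0.39],[0,0,0,0,0,0,0.39]]]' 25
python3 - <<'E'
from h import *;from cell import arm
tool()
d=arm.get_image("side");np.savez("side6.npz",**d); crop(d,230,290,130,90,6,"pics/g6.png")
E
```

```text
clock: 9.58
position: [0.4777, -0.2959, 0.0682]
ee_rot: [2.123, 2.312, 0.001]
force: [0.7, -0.7, -0.4]
width: 0.608
t 9.5833 p [ 0.4777 -0.2959  0.0682] y-yaw deg 4.88 z [ 0.003 -0.001 -1.   ] F [ 0.69 -0.75 -0.38] w mm 55.92 j7 0.31
```

View pics/g6.png

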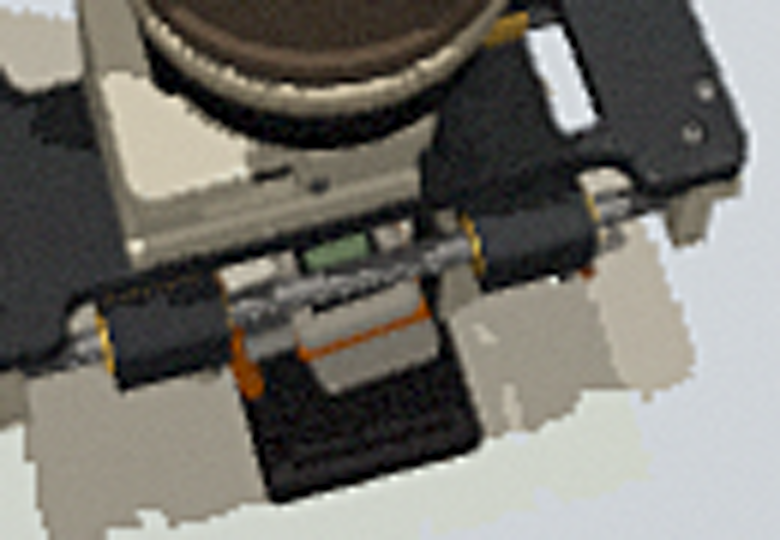

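```bash
python3 -m pendant '[[[0,0,-0.2,0,0,0,0.41],[0,0,-0.3,0,0,0,0.43],[0,0,-0.4,0,0,0,0.45],[0,0,-0.4,0,0,0,0.47],[0,0,-0.4,0,0,0,0.49],[0,0,-0.4,0,0,0,0.51],[0,0,-0.3,0,0,0,0.53],[0,0,-0.2,0,0,0,0.56],[0,0,-0.1,0,0,0,0.6],[0,0,0,0,0,0,0.6],[0,0,0,0,0,0,0.6]]]' 25
python3 - <<'E'
from h import *;from cell import arm
tool()
d=arm.get_image("side");np.savez("side7.npz",**d); crop(d,220,240,130,90,6,"pics/g7.png")
d=arm.get_image("top");np.savez("top7.npz",**d); crop(d,340,150,130,90,6,"pics/t7.png")
E
```

```text
clock: 10.55
position: [0.4763, -0.2953, 0.1738]
ee_rot: [-2.125, -2.314, 0.0]
force: [-0.0, -0.4, 0.1]
width: 0.481
t 10.55 p [ 0.4763 -0.2953  0.1738] y-yaw deg 4.87 z [-0.  0. -1.] F [-0.   -0.39  0.08] w mm 44.24 j7 0.38
```

View pics/g7.png

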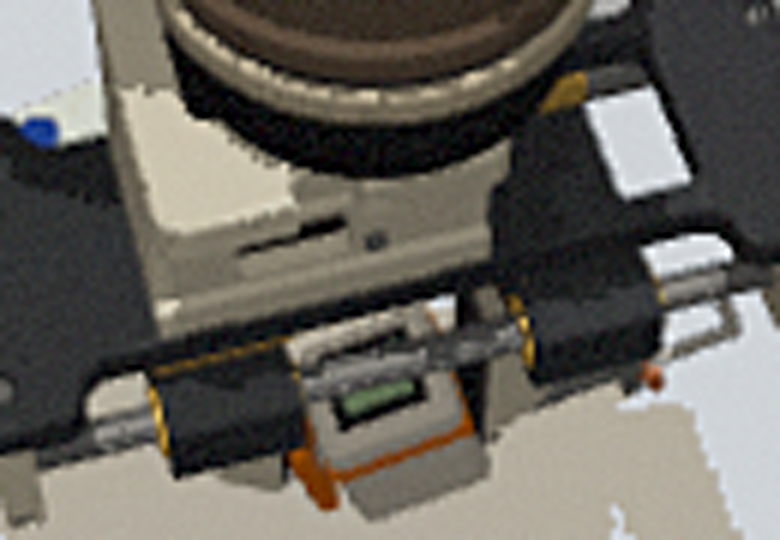

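View pics/t7.png

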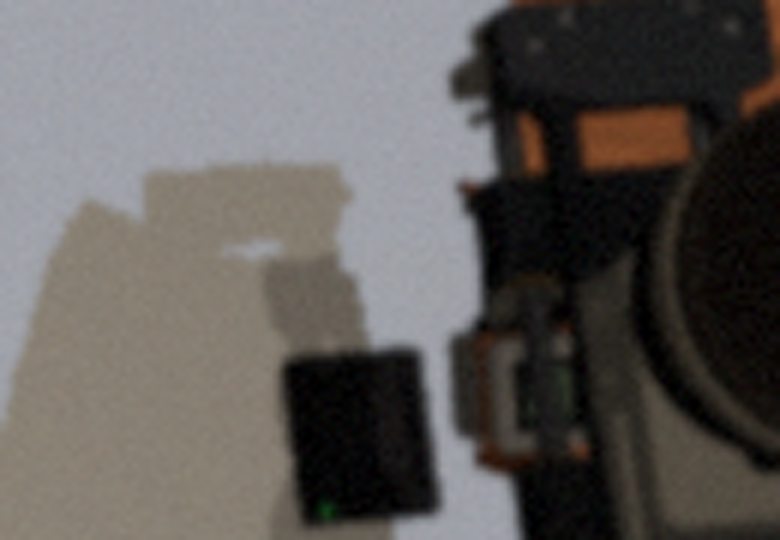

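```bash
python3 -m pendant '[[[0,0,0,0,0,0,0.65],[0,0,0,0,0,0,0.65],[0,0,0,0,0,0,0.65]]]' 40
python3 - <<'E'
from h import *;from cell import arm
o,R=tool()
d=arm.get_image("side");np.savez("side8.npz",**d);P=cloud(d);x,y,z=[P[...,i] for i in range(3)]
hsv=cv2.cvtColor(d["img"],cv2.COLOR_RGB2HSV).astype(int);H,S,V=[hsv[...,i] for i in range(3)]
m=(abs(x-.5)<.12)&(abs(y+.295)<.035)&(z>.1)&(z<.21)
p=P[m&(x>.48)&(x<.51)&(z>.175)&(V>90)&(y<-.295)]
print(len(p),p.min(0),p.max(0))
crop(d,225,240,130,90,6,"pics/g8.png")
for cu,cv_ in[(400,430),(360,410),(430,490),(310,470),(330,500),(655,370),(735,315),(600,390),(560,400)]:
    u,v=220+cu//6,240+cv_//6; print(cu,cv_,P[v,u].round(4))
E
```

```text
clock: 10.9
position: [0.4764, -0.2953, 0.1736]
ee_rot: [-2.124, -2.313, 0.0]
force: [-1.5, 0.2, 0.1]
width: 0.472
t 10.9 p [ 0.4764 -0.2953  0.1736] y-yaw deg 4.88 z [-0.001  0.    -1.   ] F [-1.54  0.21  0.1 ] w mm 43.45 j7 0.38
210 [ 0.4800112  -0.31077701  0.17588494] [ 0.50986826 -0.29615814  0.20997312]
400 430 [ 0.4815 -0.3084  0.1934]
360 410 [ 0.4744 -0.3024  0.1931]
430 490 [ 0.4888 -0.3091  0.1614]
310 470 [ 0.4605 -0.309   0.1816]
330 500 [ 0.4662 -0.3074  0.1605]
655 370 [ 0.5463 -0.2961  0.1759]
735 315 [ 0.5655 -0.2916  0.1871]
600 390 [ 0.5661 -0.2121 -0.0013]
560 400 [ 0.5231 -0.2971  0.1712]
```

View pics/g8.png

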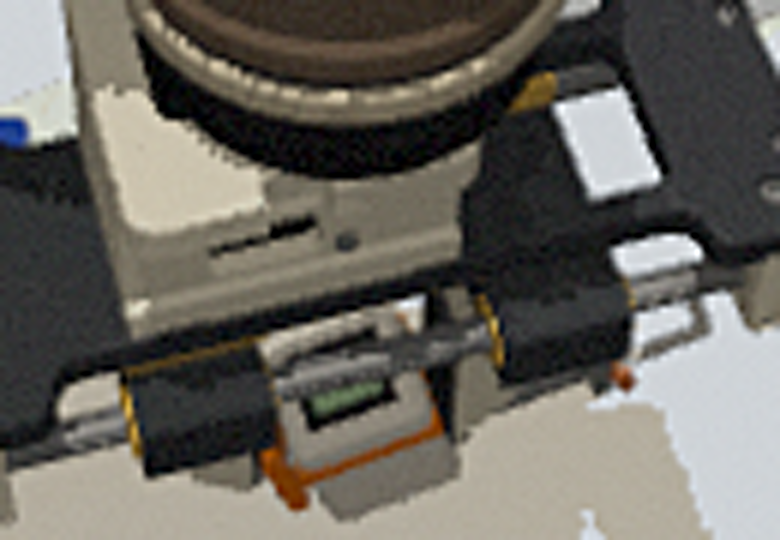

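```bash
python3 - <<'E'
from h import *
for nm in("side6","side7","side8"):
    d=load(nm);P=cloud(d);x,y,z=[P[...,i] for i in range(3)]
    z0={"side6":.0682-.024,"side7":.1498,"side8":.1496}[nm]
    hsv=cv2.cvtColor(d["img"],cv2.COLOR_RGB2HSV).astype(int);H,S,V=[hsv[...,i] for i in range(3)]
    m=(abs(y+.295)<.022)&(x>.47)&(x<.505)&(abs(z-z0-.044)<.012)
    p=P[m]; A=np.c_[p[:,0]-.49,p[:,1]+.295,np.ones(len(p))]
    for _ in range(4):
        c=np.linalg.lstsq(A,p[:,2],rcond=None)[0]; r=abs(A@c-p[:,2]); k=r<max(.0015,np.median(r)*2); A,p=A[k],p[k]
    print(nm,"top plane",len(p),c.round(4),"level top would be",z0+.044)
    o=(S>130)&(H<18)&(V>80)&(abs(y+.295)<.03)&(z>z0)&(z<z0+.06)
    q=P[o&(x<.475)]; print(" thumb",len(q),np.polyfit(q[:,2],q[:,0],1) if len(q)>5 else 0)
    q=P[o&(x>.476)&(x<.52)]; print(" band",len(q),np.polyfit(q[:,0],q[:,2],1))
    q=P[o&(x>.53)]; print(" lips",len(q),q.mean(0))
    q=P[(abs(y+.295)<.02)&(x>.55)&(x<.6)&(z>z0-.01)&(z<z0+.06)]; print(" hook",len(q),q.mean(0) if len(q) else 0)
E
```

```text
side6 top plane 131 [0.1467 0.1233 0.0896] level top would be 0.0882
 thumb 35 [0.00908086 0.45860054]
 band 33 [ 0.27916832 -0.05807611]
 lips 2 [ 0.55250712 -0.2980623   0.06374776]
 hook 22 [ 0.55774082 -0.29525244  0.07091749]
side7 top plane 195 [0.121  0.0705 0.1952] level top would be 0.19379999999999997
 thumb 65 [-0.1226282   0.48530863]
 band 37 [0.33466721 0.02114196]
 lips 8 [ 0.5447408  -0.29697657  0.17470841]
 hook 46 [ 0.55982619 -0.2934902   0.18429962]
side8 top plane 215 [0.1287 0.0955 0.1952] level top would be 0.1936
 thumb 59 [-0.0992338   0.48153733]
 band 37 [0.3220635  0.02716294]
 lips 8 [ 0.54461483 -0.29727758  0.17530976]
 hook 46 [ 0.55970188 -0.29348916  0.18427657]
```

```bash
python3 - <<'E'
from h import *
for nm in("side0","side2"):
    d=load(nm);P=cloud(d);x,y,z=[P[...,i] for i in range(3)]
    hsv=cv2.cvtColor(d["img"],cv2.COLOR_RGB2HSV).astype(int);H,S,V=[hsv[...,i] for i in range(3)]
    o=(S>130)&(H<18)&(V>80)&(abs(y+.295)<.03)&(z>.014)&(z<.074)
    q=P[o&(x<.465)]; print(nm," thumb",len(q),np.polyfit(q[:,2],q[:,0],1))
    q=P[o&(x>.476)&(x<.52)]; print(" band",len(q),np.polyfit(q[:,0],q[:,2],1),q.mean(0))
    q=P[o&(x>.53)]; print(" lips",len(q),q.round(3).tolist())
d=load("side8");P=cloud(d);x,y,z=[P[...,i] for i in range(3)]
q=P[(abs(y+.295)<.02)&(x>.535)&(x<.6)&(z>.14)&(z<.2)]; print(q[np.argsort(q[:,0])].round(3).tolist())
E
```

```text
side0  thumb 54 [0.01383023 0.44740018]
 band 31 [0.03544179 0.02831184] [ 0.49388188 -0.30922507  0.0458159 ]
 lips 24 [[0.549, -0.284, 0.038], [0.551, -0.284, 0.037], [0.548, -0.286, 0.038], [0.55, -0.286, 0.038], [0.547, -0.285, 0.034], [0.548, -0.288, 0.039], [0.55, -0.288, 0.038], [0.547, -0.29, 0.04], [0.549, -0.29, 0.039], [0.547, -0.291, 0.039], [0.549, -0.29, 0.036], [0.547, -0.291, 0.036], [0.549, -0.292, 0.037], [0.55, -0.293, 0.038], [0.548, -0.295, 0.039], [0.549, -0.295, 0.038], [0.551, -0.295, 0.039], [0.548, -0.295, 0.035], [0.549, -0.295, 0.036], [0.551, -0.296, 0.037], [0.549, -0.297, 0.035], [0.55, -0.298, 0.039], [0.55, -0.298, 0.025], [0.55, -0.298, 0.021]]
side2  thumb 80 [0.03931034 0.44581523]
 band 34 [-0.03280805  0.0619938 ] [ 0.49369614 -0.30931679  0.04579659]
 lips 25 [[0.549, -0.284, 0.038], [0.548, -0.286, 0.038], [0.547, -0.287, 0.037], [0.548, -0.287, 0.038], [0.548, -0.288, 0.036], [0.549, -0.29, 0.04], [0.547, -0.291, 0.039], [0.548, -0.292, 0.04], [0.547, -0.292, 0.038], [0.548, -0.292, 0.037], [0.55, -0.293, 0.038], [0.548, -0.294, 0.038], [0.549
[... 1743 characters left out ...]
, 0.185], [0.558, -0.294, 0.185], [0.559, -0.297, 0.184], [0.559, -0.295, 0.186], [0.559, -0.295, 0.184], [0.56, -0.296, 0.185], [0.56, -0.294, 0.185], [0.561, -0.293, 0.185], [0.562, -0.295, 0.185], [0.562, -0.295, 0.183], [0.563, -0.292, 0.183], [0.563, -0.296, 0.187], [0.563, -0.286, 0.184], [0.563, -0.29, 0.186], [0.563, -0.289, 0.187], [0.564, -0.288, 0.187], [0.564, -0.293, 0.185], [0.564, -0.295, 0.182], [0.564, -0.292, 0.186], [0.565, -0.29, 0.185], [0.565, -0.29, 0.187], [0.565, -0.294, 0.186], [0.565, -0.293, 0.187], [0.565, -0.294, 0.184], [0.565, -0.288, 0.186], [0.565, -0.292, 0.187], [0.566, -0.295, 0.185], [0.566, -0.294, 0.186], [0.566, -0.289, 0.185], [0.567, -0.293, 0.186]]
```

```bash
python3 -m pendant '[[[0,0,0,0.7,0,0,0.65],[0,0,0,0.7,0,0,0.65],[0,0,0,0.7,0,0,0.65],[0,0,0,0.7,0,0,0.65],[0,0,0,0.4,0,0,0.65],[0,0,0,0,0,0,0.65]]]' 40
python3 - <<'E'
from h import *;from cell import arm
o,R=tool()
d=arm.get_image("side");np.savez("side9.npz",**d);P=cloud(d);x,y,z=[P[...,i] for i in range(3)]
hsv=cv2.cvtColor(d["img"],cv2.COLOR_RGB2HSV).astype(int);H,S,V=[hsv[...,i] for i in range(3)]
crop(d,225,240,130,90,6,"pics/g9.png")
o=(S>130)&(H<18)&(V>80)&(abs(y+.295)<.03)&(z>.14)&(z<.2)
q=P[o&(x<.475)]; print(" thumb",len(q),np.polyfit(q[:,2],q[:,0],1))
q=P[o&(x>.476)&(x<.52)&(y<-.3)]; print(" band",len(q),np.polyfit(q[:,0],q[:,2],1),q.mean(0))
q=P[(abs(y+.295)<.02)&(x>.55)&(x<.6)&(z>.14)&(z<.2)]; print("hook",len(q),q.mean(0),q.max(0),np.polyfit(q[:,0],q[:,2],1))
E
```

```text
clock: 11.45
position: [0.4777, -0.2943, 0.1731]
ee_rot: [-1.995, -2.178, 0.281]
force: [-0.9, 0.0, -1.1]
width: 0.475
t 11.45 p [ 0.4777 -0.2943  0.1731] y-yaw deg 5.01 z [-0.254 -0.021 -0.967] F [-0.88  0.04 -1.13] w mm 43.67 j7 0.27
 thumb 58 [0.13793589 0.44071782]
 band 38 [0.04006154 0.16119463] [ 0.49135939 -0.30806299  0.18087924]
hook 26 [ 0.55833539 -0.29418722  0.16273551] [ 0.56728933 -0.29191013  0.16517889] [0.05020786 0.13470268]
```

View pics/g9.png

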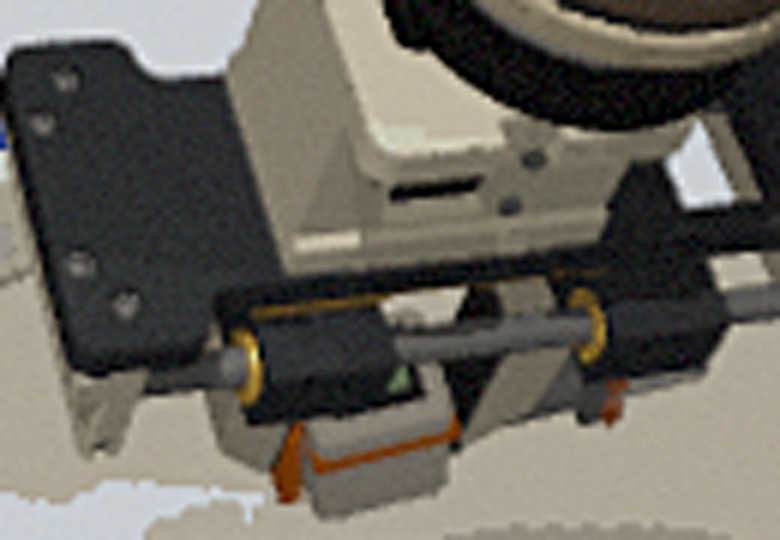

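```bash
python3 - <<'E'
from h import *
o,R=tool(); 
print((R.T@np.array([.066,.234,-.021])/.04).round(3)); print((R.T@np.array([0,0,1.])*.1).round(4)); print(R.round(3))
E
```

```text
t 11.5 p [ 0.4773 -0.2947  0.1732] y-yaw deg 4.97 z [-0.252 -0.021 -0.967] F [ 0.36 -0.05 -0.36] w mm 43.5 j7 0.28
[ 5.685  2.213 -0.031]
[ 0.0001 -0.0253 -0.0967]
[[-0.086  0.964 -0.252]
 [ 0.996  0.084 -0.021]
 [ 0.001 -0.253 -0.967]]
```

```bash
python3 -m pendant '[[[0.2,0.08,0,0,0,0,0.65],[0.4,0.16,0,0,0,0,0.65],[0.5,0.19,0,0,0,0,0.65],[0.5,0.19,0,0,0,0,0.65],[0.5,0.19,0,0,0,0,0.65],[0.5,0.19,0,0,0,0,0.65],[0.5,0.19,0,0,0,0,0.65],[0.5,0.19,0,0,0,0,0.65],[0.5,0.19,0,0,0,0,0.65],[0.5,0.19,0,0,0,0,0.65],[0.5,0.19,0,0,0,0,0.65],[0.4,0.16,0,0,0,0,0.65],[0.185,0.15,-0.03,0,0,0,0.65],[0,0,0,0,0,0,0.65],[0,0,0,0,0,0,0.65]]]' 40
python3 - <<'E'
from h import *;from cell import arm
tool()
d=arm.get_image("side");np.savez("side10.npz",**d); crop(d,265,130,120,100,5,"pics/s10.png")
d=arm.get_image("top");np.savez("top10.npz",**d); crop(d,240,120,120,100,5,"pics/t10.png")
E
```

```text
clock: 12.75
position: [0.5446, -0.0619, 0.1525]
ee_rot: [-2.0, -2.177, 0.28]
force: [-0.7, -0.3, -1.1]
width: 0.478
t 12.75 p [ 0.5446 -0.0619  0.1525] y-yaw deg 4.87 z [-0.252 -0.022 -0.968] F [-0.66 -0.35 -1.07] w mm 43.93 j7 -0.11
```

View pics/s10.png

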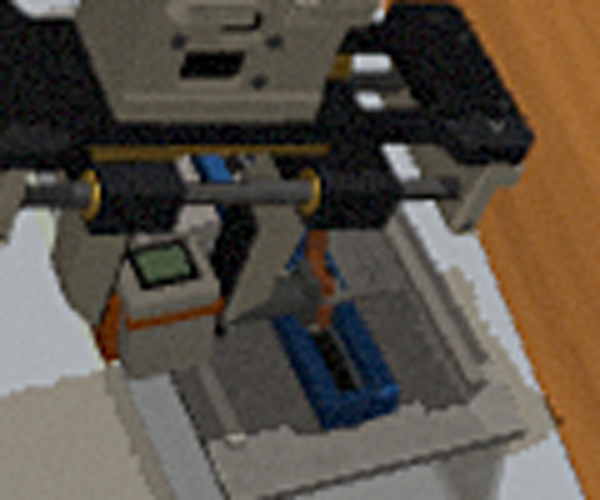

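View pics/t10.png

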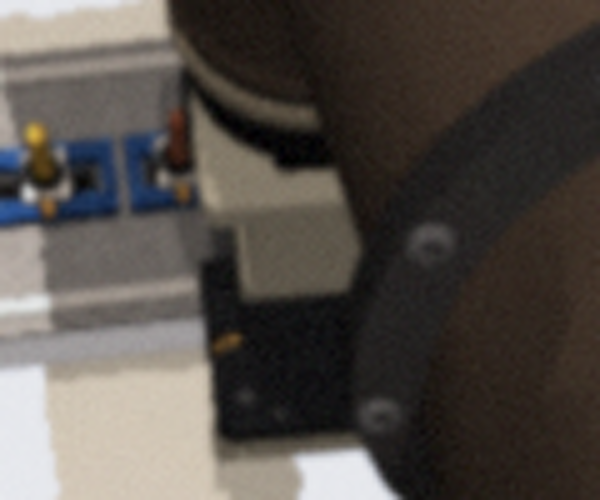

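```bash
python3 - <<'E'
from h import *
d=load("side10");P=cloud(d);x,y,z=[P[...,i] for i in range(3)]
hsv=cv2.cvtColor(d["img"],cv2.COLOR_RGB2HSV).astype(int);H,S,V=[hsv[...,i] for i in range(3)]
crop(d,300,160,60,50,12,"pics/s10b.png")
red=((H<14)|(H>172))&(S>90)&(V>50)
for nm,a in(("rod",red&(y>-.04)&(z>.11)&(x>.6)),("lips",red&(y<-.04)&(x>.59)&(z>.11)),("hook",(x>.623)&(y<-.035)&(y>-.075)&(z>.115)&(z<.17)),("band",red&(y<-.06)&(x>.53)&(x<.585)&(z>.14))):
    q=P[a]; print(nm,len(q),q.mean(0).round(4),q.min(0).round(4),q.max(0).round(4), np.polyfit(q[:,0],q[:,2],1).round(3))
q=P[(x>.605)&(y<-.035)&(y>-.08)&(z>.115)&(z<.17)];print(q[np.argsort(-q[:,0])][:60].round(3).tolist())
E
```

```text
rod 31 [0.6343 0.0271 0.1721] [ 0.6158 -0.0289  0.1187] [0.6632 0.5377 0.2422] [ 2.489 -1.406]
lips 116 [ 0.6291 -0.0747  0.2779] [ 0.5944 -0.1021  0.1272] [ 0.6675 -0.0473  0.4792] [ 2.126 -1.06 ]
hook 29 [ 0.631  -0.0573  0.1415] [ 0.6237 -0.0639  0.1387] [ 0.636  -0.0484  0.144 ] [0.035 0.119]
band 70 [ 0.5488 -0.0769  0.1742] [ 0.531  -0.0983  0.1431] [ 0.5847 -0.0699  0.3695] [ 1.9   -0.868]
[[0.636, -0.053, 0.14], [0.636, -0.06, 0.142], [0.636, -0.061, 0.141], [0.635, -0.049, 0.141], [0.635, -0.056, 0.141], [0.634, -0.059, 0.141], [0.634, -0.053, 0.143], [0.633, -0.063, 0.143], [0.633, -0.056, 0.144], [0.633, -0.057, 0.142], [0.632, -0.051, 0.144], [0.632, -0.053, 0.14], [0.632, -0.061, 0.139], [0.632, -0.06, 0.143], [0.632, -0.053, 0.144], [0.631, -0.049, 0.142], [0.631, -0.05, 0.14], [0.631, -0.063, 0.144], [0.63, -0.06, 0.141], [0.63, -0.049, 0.139], [0.63, -0.048, 0.141], [0.63, -0.063, 0.141], [0.628, -0.063, 0.141], [0.628, -0.062, 0.144], [0.627, -0.06, 0.141], [0.626, -0.063, 0.142], [0.625, -0.06, 0.141], [0.624, -0.061, 0.14], [0.624, -0.064, 0.141], [0.622, -0.062, 0.139], [0.622, -0.063, 0.142], [0.621, -0.062, 0.139], [0.62, -0.064, 0.145], [0.618, -0.063, 0.141], [0.618, -0.064, 0.145], [0.617, -0.062, 0.143], [0.616, -0.063, 0.142], [0.615, -0.061, 0.14], [0.615, -0.063, 0.136], [0.614, -0.064, 0.14], [0.614, -0.063, 0.145], [0.614, -0.064, 0.148], [0.614, -0.063, 0.15], [0.613, -0.063, 0.153], [0.613, -0.064, 0.13], [0.613, -0.05, 0.152], [0.613, -0.051, 0.151], [0.613, -0.064, 0.132], [0.613, -0.064, 0.135], [0.613, -0.059, 0.152], [0.612, -0.064, 0.141], [0.612, -0.065, 0.139], [0.612, -0.064, 0.143], [0.612, -0.054, 0.152], [0.612, -0.055, 0.15], [0.612, -0.063, 0.153], [0.612, -0.065, 0.147], [0.612, -0.064, 0.127], [0.611, -0.065, 0.153], [0.611, -0.066, 0.151]]
```

View pics/s10b.png

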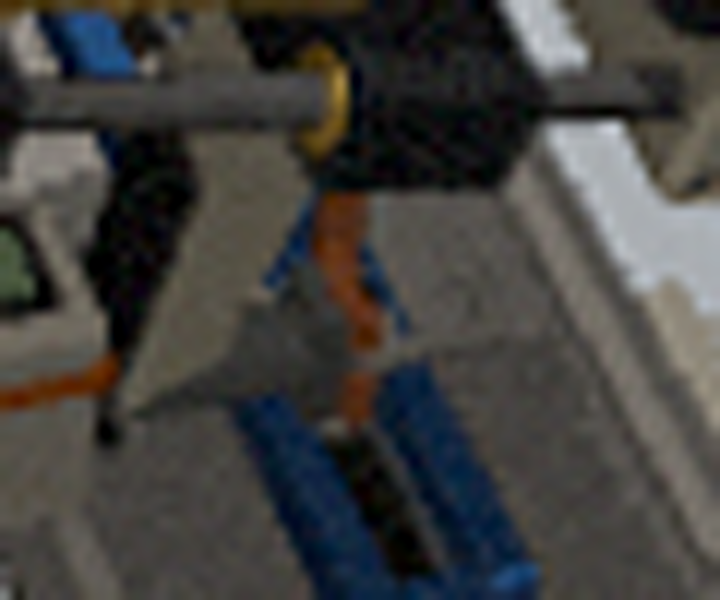

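```bash
python3 -m pendant '[[[0.07,0.012,0,0,0,0,0.65],[0.1,0,0,0,0,0,0.65],[0.1,0,0,0,0,0,0.65],[0.1,0,0,0,0,0,0.65],[0.08,0,0,0,0,0,0.65],[0,0,0,0,0,0,0.65],[0,0,0,0,0,0,0.65]]]' 40
python3 - <<'E'
from h import *;from cell import arm
tool()
d=arm.get_image("side");np.savez("side11.npz",**d); crop(d,300,160,60,50,12,"pics/s11.png")
P=cloud(d);x,y,z=[P[...,i] for i in range(3)]
q=P[(x>.618)&(y<-.027)&(y>-.06)&(z>.130)&(z<.15)];print(len(q),q[np.argsort(-q[:,0])][:30].round(3).tolist())
E
```

```text
clock: 13.43
position: [0.5436, -0.0431, 0.1522]
ee_rot: [-1.998, -2.177, 0.28]
force: [0.5, 0.1, 0.1]
width: 0.47
t 13.4333 p [ 0.5436 -0.0431  0.1522] y-yaw deg 4.91 z [-0.252 -0.022 -0.967] F [0.54 0.05 0.07] w mm 43.21 j7 -0.14
40 [[0.634, -0.04, 0.14], [0.633, -0.041, 0.144], [0.633, -0.043, 0.14], [0.633, -0.036, 0.141], [0.633, -0.035, 0.143], [0.633, -0.031, 0.142], [0.632, -0.039, 0.142], [0.632, -0.033, 0.141], [0.632, -0.041, 0.141], [0.631, -0.036, 0.142], [0.631, -0.044, 0.141], [0.631, -0.037, 0.14], [0.631, -0.031, 0.142], [0.63, -0.033, 0.141], [0.63, -0.042, 0.14], [0.629, -0.042, 0.143], [0.629, -0.031, 0.139], [0.629, -0.031, 0.141], [0.628, -0.041, 0.142], [0.627, -0.044, 0.14], [0.627, -0.044, 0.143], [0.626, -0.043, 0.141], [0.625, -0.045, 0.141], [0.624, -0.043, 0.143], [0.623, -0.045, 0.142], [0.622, -0.027, 0.14], [0.622, -0.042, 0.142], [0.622, -0.03, 0.137], [0.622, -0.044, 0.141], [0.621, -0.029, 0.13]]
```

View pics/s11.png

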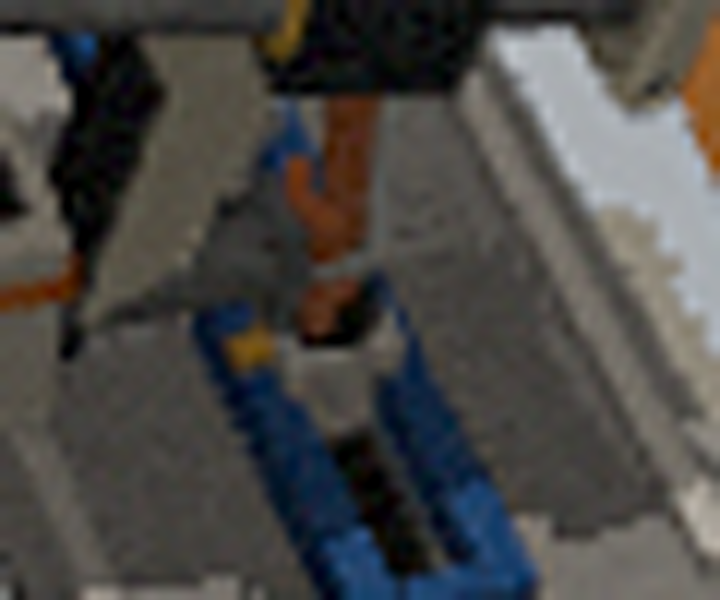

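```bash
python3 -m pendant '[[[0.03,0.008,0,0,0,0,0.65],[0.04,0.007,0,0,0,0,0.65],[0.04,0,0,0,0,0,0.65],[0.04,0,0,0,0,0,0.65],[0.04,0,0,0,0,0,0.65],[0.03,0,0,0,0,0,0.65],[0,0,0,0,0,0,0.65]]]' 40
python3 - <<'E'
from h import *;from cell import arm
tool()
d=arm.get_image("side");np.savez("side12.npz",**d); crop(d,300,150,60,50,12,"pics/s12.png")
E
```

```text
clock: 14.07
position: [0.5434, -0.0342, 0.1521]
ee_rot: [-1.998, -2.177, 0.28]
force: [-0.0, 0.4, -0.7]
width: 0.474
t 14.0667 p [ 0.5434 -0.0342  0.1521] y-yaw deg 4.9 z [-0.252 -0.021 -0.967] F [-0.04  0.4  -0.7 ] w mm 43.6 j7 -0.15
```

View pics/s12.png

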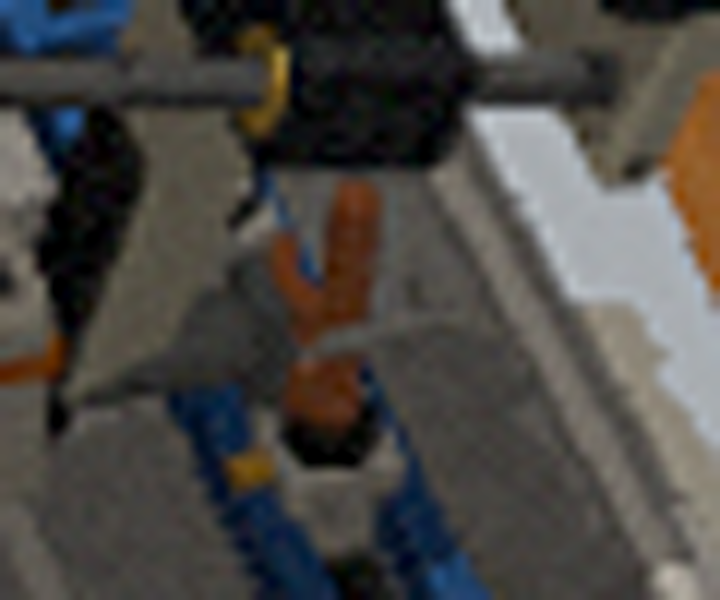

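```bash
python3 -m pendant '[[[0.025,0,0,0,0,0,0.65],[0.025,0,0,0,0,0,0.65],[0.02,0,0,0,0,0,0.65],[0,0,0,0,0,0,0.65]]]' 40
python3 -m pendant '[[[0.01,0,0,0,0,0,0.65],[0,0,0,0,0,0,0.65]]]' 40
python3 -m pendant '[[[0.01,0,0,0,0,0,0.65],[0,0,0,0,0,0,0.65]]]' 40
```

```text
clock: 14.45
position: [0.5431, -0.0315, 0.152]
ee_rot: [-1.999, -2.177, 0.28]
force: [0.3, 0.7, -1.3]
width: 0.475
clock: 14.62
position: [0.5431, -0.0313, 0.152]
ee_rot: [-1.999, -2.177, 0.28]
force: [0.0, -0.7, -1.0]
width: 0.472
clock: 14.78
position: [0.5431, -0.031, 0.152]
ee_rot: [-1.999, -2.177, 0.28]
force: [0.9, -0.1, -0.5]
width: 0.471
```

```bash
for i in 1; do
python3 -m pendant '[[[0.01,0,0,0,0,0,0.65]]]' 40 | grep -E "pos|force"
python3 -m pendant '[[[0,0,0,0,0,0,0.65]]]' 40| grep -E "force"
python3 -m pendant '[[[0.01,0,0,0,0,0,0.65]]]' 40| grep -E "pos|force"
python3 -m pendant '[[[0,0,0,0,0,0,0.65]]]' 40| grep -E "force"
python3 -m pendant '[[[0,0,0,0,0,0,0.65]]]' 40| grep -E "force"
done
python3 - <<'E'
from h import *;from cell import arm
d=arm.get_image("side");np.savez("side13.npz",**d); crop(d,300,150,60,50,12,"pics/s13.png")
tool()
E
```

```text
position: [0.5431, -0.0307, 0.152]
force: [-0.1, -0.8, -0.5]
force: [0.4, -0.2, -1.4]
position: [0.543, -0.0303, 0.152]
force: [-0.7, -0.0, -0.7]
force: [0.8, -0.8, -0.2]
force: [0.2, -0.2, -0.2]
t 15.25 p [ 0.543  -0.0302  0.152 ] y-yaw deg 4.88 z [-0.252 -0.022 -0.967] F [ 0.33 -0.2  -0.65] w mm 43.84 j7 -0.16
```

View pics/s13.png

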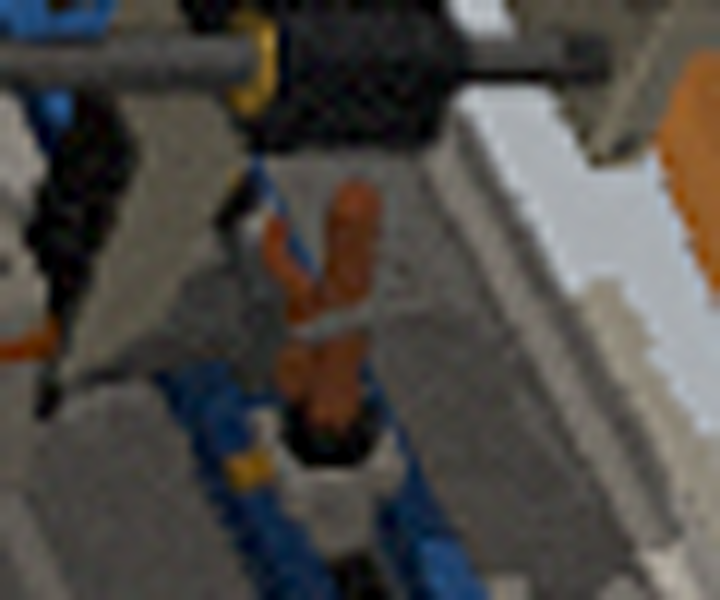

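```bash

python3 -m pendant '[[[0.01,0,0,0,0,0,0.65],[0.01,0,0,0,0,0,0.65]]]' 40 | grep -E "pos|force"
python3 -m pendant '[[[0,0,0,0,0,0,0.65]]]' 40| grep -E "force"
python3 -m pendant '[[[0,0,0,0,0,0,0.65]]]' 40| grep -E "force"
python3 -m pendant '[[[0.01,0,0,0,0,0,0.65]]]' 40| grep -E "pos|force"
python3 -m pendant '[[[0,0,0,0,0,0,0.65]]]' 40| grep -E "force"
python3 -m pendant '[[[0,0,0,0,0,0,0.65]]]' 40| grep -E "force"
```

```text
position: [0.543, -0.0295, 0.152]
force: [0.4, -0.7, -1.2]
force: [0.5, -0.6, -0.2]
force: [-0.4, -0.6, -0.6]
position: [0.543, -0.0292, 0.152]
force: [0.4, -1.4, -0.4]
force: [0.8, -1.3, -1.0]
force: [-0.6, -0.8, -0.7]
```

```bash
python3 - <<'E'
from h import *
d=load("side13");P=cloud(d);x,y,z=[P[...,i] for i in range(3)]
hsv=cv2.cvtColor(d["img"],cv2.COLOR_RGB2HSV).astype(int);H,S,V=[hsv[...,i] for i in range(3)]
red=((H<14)|(H>172))&(S>90)&(V>50)
q=P[red&(x>.614)&(x<.626)&(z>.148)&(z<.166)&(abs(y+.02)<.03)];print("rod",len(q),q.mean(0))
q=P[(~red)&(x>.613)&(x<.64)&(z>.134)&(z<.15)&(y<-.01)&(y>-.05)];print("shank",len(q),q.mean(0),np.sort(q[:,0])[-5:],q[q[:,0]>.622].round(3).tolist())
E
```

```text
rod 30 [ 0.61936658 -0.02575646  0.15645247]
shank 35 [ 0.62612867 -0.02747625  0.14167189] [0.63221861 0.63287779 0.6330884  0.63335097 0.6340078 ] [[0.628, -0.019, 0.143], [0.63, -0.019, 0.142], [0.632, -0.02, 0.143], [0.629, -0.018, 0.139], [0.63, -0.02, 0.141], [0.631, -0.021, 0.142], [0.633, -0.021, 0.142], [0.631, -0.023, 0.141], [0.632, -0.025, 0.143], [0.63, -0.025, 0.141], [0.632, -0.026, 0.141], [0.634, -0.026, 0.141], [0.628, -0.028, 0.142], [0.63, -0.028, 0.142], [0.631, -0.029, 0.142], [0.633, -0.03, 0.143], [0.623, -0.03, 0.142], [0.625, -0.029, 0.141], [0.627, -0.031, 0.142], [0.628, -0.033, 0.144], [0.631, -0.03, 0.14], [0.633, -0.03, 0.14], [0.623, -0.031, 0.14], [0.625, -0.032, 0.142], [0.626, -0.033, 0.142]]
```

```bash

python3 -m pendant '[[[0.008,0,0,0,0,0,0.65]]]' 40 | grep -E "pos|force"
python3 -m pendant '[[[0,0,0,0,0,0,0.65]]]' 40| grep -E "force"
python3 -m pendant '[[[0,0,0,0,0,0,0.65]]]' 40| grep -E "force"
python3 -m pendant '[[[0,0,0,0,0,0,0.65]]]' 40| grep -E "pos|force"
```

```text
position: [0.5429, -0.0289, 0.152]
force: [-0.2, -1.6, 0.7]
force: [0.6, -2.5, -0.9]
force: [0.0, -2.0, 0.8]
position: [0.5429, -0.0288, 0.152]
force: [1.1, -2.8, -0.7]
```

```bash

python3 -m pendant '[[[0,0,0,0,0,0,0.65]]]' 48 | grep -E "pos|force|wid"
python3 -m pendant '[[[0,0,0,0,0,0,0.65]]]' 55| grep -E "force|wid"
python3 -m pendant '[[[0,0,0,0,0,0,0.65]]]' 55| grep -E "pos|force|wid"
python3 - <<'E'
from h import *;from cell import arm
d=arm.get_image("side");np.savez("side14.npz",**d); crop(d,270,130,100,75,8,"pics/s14.png")
tool()
P=cloud(d);x,y,z=[P[...,i] for i in range(3)]
q=P[(x>.603)&(x<.64)&(z>.125)&(z<.155)&(y<-.008)&(y>-.05)];q=q[np.argsort(-q[:,0])];print(q[:12].round(3).tolist());
E
```

```text
position: [0.5429, -0.0288, 0.152]
force: [0.5, -1.6, -1.5]
width: 0.471
force: [-0.3, -2.3, -1.0]
width: 0.468
position: [0.5429, -0.0288, 0.152]
force: [0.1, -3.0, -0.5]
width: 0.462
t 16.4667 p [ 0.5429 -0.0288  0.152 ] y-yaw deg 4.87 z [-0.252 -0.022 -0.967] F [ 0.09 -2.37 -1.18] w mm 42.93 j7 -0.16
[[0.634, -0.026, 0.142], [0.634, -0.02, 0.14], [0.634, -0.028, 0.138], [0.633, -0.03, 0.143], [0.633, -0.024, 0.142], [0.632, -0.018, 0.141], [0.632, -0.027, 0.142], [0.632, -0.029, 0.139], [0.632, -0.014, 0.14], [0.631, -0.022, 0.143], [0.631, -0.023, 0.141], [0.631, -0.017, 0.141]]
```

View pics/s14.png

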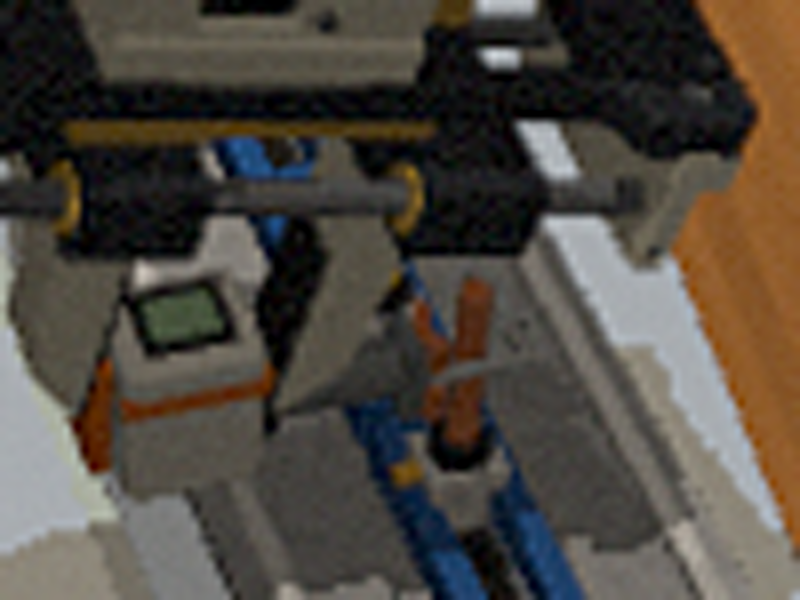

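```bash

python3 -m pendant '[[[-0.005,0,0,0,0,0,0.54],[0,0.01,0,0,0,0,0.52],[0,0.01,0,0,0,0,0.5],[0,0.01,0,0,0,0,0.485],[0,0,0,0,0,0,0.47],[0,0,0,0,0,0,0.455],[0,0,0,0,0,0,0.455]]]' 40
python3 - <<'E'
from h import *;from cell import arm
d=arm.get_image("side");np.savez("side15.npz",**d); crop(d,270,130,100,75,8,"pics/s15.png")
tool()
E
```

```text
clock: 17.05
position: [0.5444, -0.0287, 0.1518]
ee_rot: [-1.999, -2.177, 0.279]
force: [0.4, -1.2, -1.6]
width: 0.544
t 17.1 p [ 0.5443 -0.0287  0.1517] y-yaw deg 4.88 z [-0.252 -0.021 -0.968] F [ 1.18 -1.55 -1.96] w mm 50.18 j7 -0.16
```

View pics/s15.png

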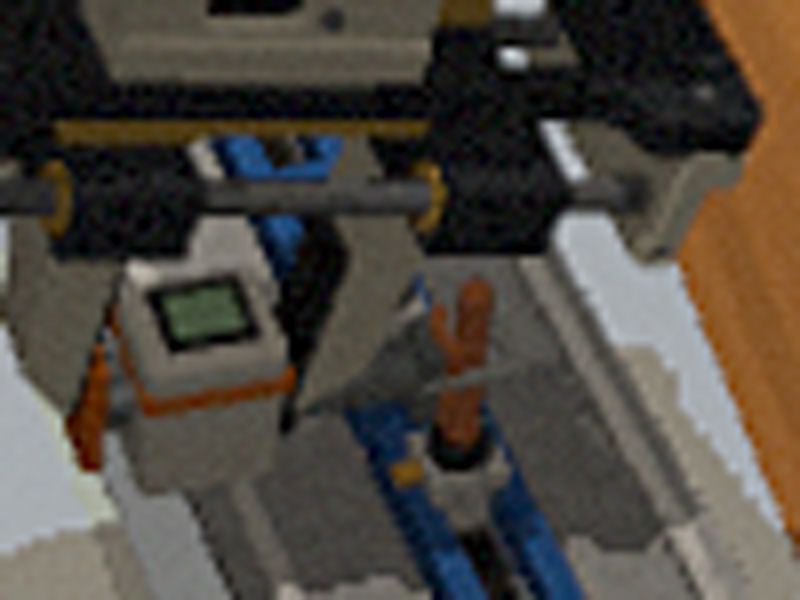

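```bash

python3 -m pendant '[[[0,0,0,0,0,0,0.44],[0,0,0,0,0,0,0.425],[0,0,0,0,0,0,0.41],[0,0,0,0,0,0,0.4],[0,0,0,0,0,0,0.4]]]' 40
python3 - <<'E'
from h import *;from cell import arm
d=arm.get_image("side");np.savez("side16.npz",**d); crop(d,270,130,100,75,8,"pics/s16.png")
tool()
E
```

```text
clock: 17.52
position: [0.5439, -0.0288, 0.1517]
ee_rot: [-1.999, -2.177, 0.281]
force: [-0.3, -1.4, 0.1]
width: 0.598
t 17.5667 p [ 0.5439 -0.0288  0.1517] y-yaw deg 4.87 z [-0.253 -0.022 -0.967] F [-0.25 -1.59 -0.43] w mm 54.74 j7 -0.16
```

View pics/s16.png

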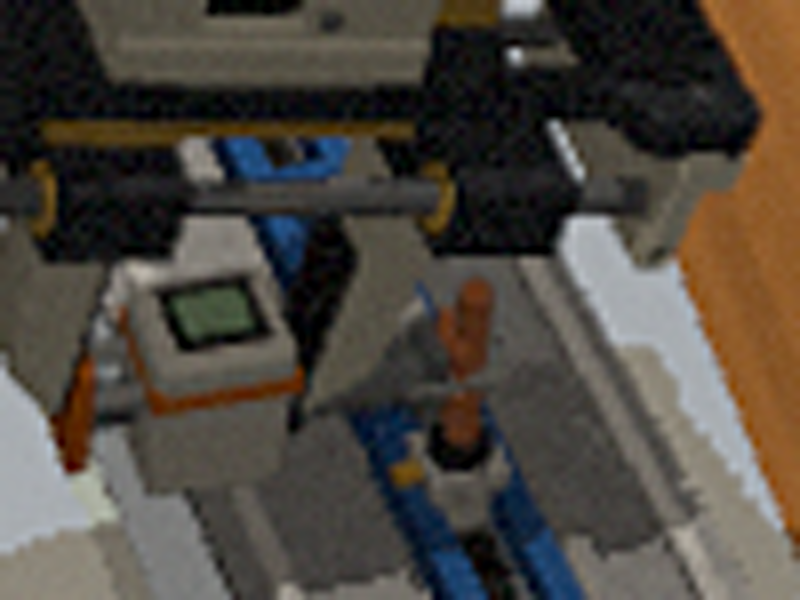

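```bash

python3 -m pendant '[[[0,0,0,0,0,0,0.39],[0,0,-0.01,0,0,0,0.375],[0,0,-0.015,0,0,0,0.36],[0,0,-0.02,0,0,0,0.34],[0,0,-0.03,0,0,0,0.32],[0,0,0,0,0,0,0.32]]]' 40
python3 - <<'E'
from h import *;from cell import arm
d=arm.get_image("side");np.savez("side17.npz",**d); crop(d,270,130,100,75,8,"pics/s17.png")
tool()
E
```

```text
clock: 18.07
position: [0.5452, -0.0284, 0.1549]
ee_rot: [-1.999, -2.177, 0.279]
force: [0.0, 0.2, -0.7]
width: 0.676
t 18.1167 p [ 0.5451 -0.0285  0.1548] y-yaw deg 4.89 z [-0.252 -0.021 -0.968] F [-0.38  0.63  0.3 ] w mm 62.39 j7 -0.16
```

View pics/s17.png

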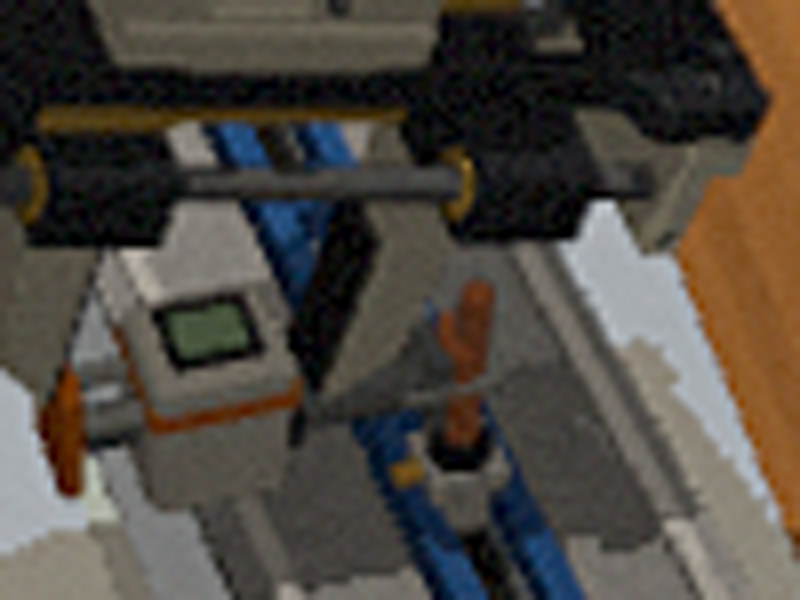

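```bash
python3 - <<'E'
from h import *
for nm in("side16","side17"):
    d=load(nm);P=cloud(d);x,y,z=[P[...,i] for i in range(3)]
    hsv=cv2.cvtColor(d["img"],cv2.COLOR_RGB2HSV).astype(int);H,S,V=[hsv[...,i] for i in range(3)]
    o=(S>130)&(H<18)&(V>80)&(abs(y+.03)<.03)&(z>.1)&(z<.175)
    q=P[o&(x<.545)&(x>.48)]; print(nm,"thumb",len(q),q.mean(0).round(4),np.polyfit(q[:,2],q[:,0],1).round(3),np.percentile(q[:,0],[5,50,95]).round(4))
    q=P[o&(x>.533)&(x<.59)&(y<-.035)]; print("band",len(q),q.mean(0).round(4),np.polyfit(q[:,0],q[:,2],1).round(3),q[:,0].min(),q[:,0].max())
    q=P[(~o)&(x>.6)&(x<.64)&(z>.12)&(z<.16)&(y<-.008)&(y>-.05)];q=q[np.argsort(-q[:,0])];print("hook",q[:10].round(3).tolist())
    q=P[o&(x>.6)];print("rod/lips",q.mean(0))
E
```

```text
side16 thumb 37 [ 0.5286 -0.0412  0.1595] [0.144 0.506] [0.5232 0.5254 0.5431]
band 40 [ 0.5578 -0.0431  0.1591] [-0.044  0.184] 0.5408537476041934 0.5753640970993863
hook [[0.629, -0.025, 0.136], [0.628, -0.029, 0.137], [0.628, -0.022, 0.138], [0.627, -0.024, 0.137], [0.627, -0.032, 0.138], [0.627, -0.026, 0.135], [0.627, -0.026, 0.137], [0.626, -0.019, 0.138], [0.626, -0.021, 0.137], [0.626, -0.03, 0.136]]
rod/lips [ 0.61690142 -0.02539934  0.14384618]
side17 thumb 39 [ 0.5259 -0.0425  0.1546] [0.037 0.52 ] [0.5207 0.5232 0.5429]
band 38 [ 0.5573 -0.0441  0.1545] [-0.002  0.155] 0.5401980856027865 0.5745593982897935
hook [[0.628, -0.03, 0.136], [0.627, -0.025, 0.136], [0.626, -0.022, 0.138], [0.625, -0.023, 0.137], [0.625, -0.031, 0.137], [0.625, -0.03, 0.139], [0.625, -0.024, 0.136], [0.624, -0.028, 0.137], [0.624, -0.025, 0.151], [0.623, -0.031, 0.138]]
rod/lips [ 0.61785487 -0.02536357  0.14709338]
```

```bash

python3 -m pendant '[[[0,0,-0.02,0,0,0,0.29],[0,0,-0.02,0,0,0,0.26],[0,0,-0.02,0,0,0,0.23],[0,0,0,0,0,0,0.23],[0,0,0,0,0,0,0.23]]]' 40
python3 - <<'E'
from h import *;from cell import arm
d=arm.get_image("side");np.savez("side18.npz",**d); crop(d,270,130,100,75,8,"pics/s18.png")
tool()
E
```

```text
clock: 18.53
position: [0.5455, -0.0286, 0.157]
ee_rot: [-1.999, -2.177, 0.28]
force: [0.3, -0.0, -0.3]
width: 0.769
t 18.5833 p [ 0.5455 -0.0287  0.157 ] y-yaw deg 4.87 z [-0.252 -0.022 -0.967] F [-0.21 -0.32  0.67] w mm 71.26 j7 -0.16
```

View pics/s18.png

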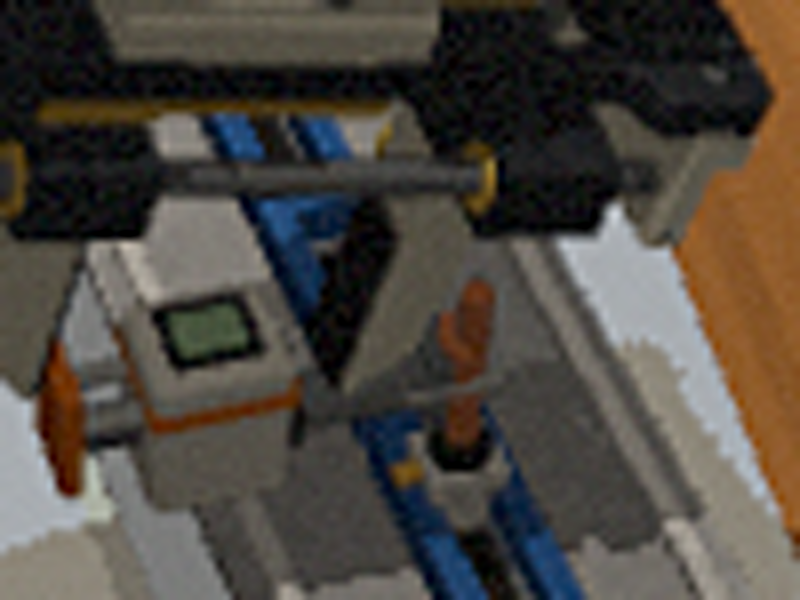

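```bash

python3 -m pendant '[[[0,-0.01,-0.1,0,0,0,0.23],[0,-0.02,-0.15,0,0,0,0.23],[0,-0.02,-0.2,0,0,0,0.23],[0,-0.02,-0.25,0,0,0,0.23],[0,-0.03,-0.3,0,0,0,0.23],[0,-0.1,-0.4,0,0,0,0.23],[0,-0.15,-0.5,0,0,0,0.23],[0,-0.15,-0.5,0,0,0,0.23],[0,-0.15,-0.4,0,0,0,0.23],[0,0,0,0,0,0,0.23],[0,0,0,0,0,0,0.23]]]' 40
python3 - <<'E'
from h import *;from cell import arm
d=arm.get_image("side");np.savez("side19.npz",**d); crop(d,270,130,100,75,8,"pics/s19.png")
tool()
P=cloud(d);x,y,z=[P[...,i] for i in range(3)]
hsv=cv2.cvtColor(d["img"],cv2.COLOR_RGB2HSV).astype(int);H,S,V=[hsv[...,i] for i in range(3)]
o=(S>130)&(H<18)&(V>80)&(abs(y+.03)<.03)&(z>.1)&(z<.175)
q=P[o&(x<.54)&(x>.48)]; print("thumb",len(q),q.mean(0).round(4),q[:,0].min())
q=P[o&(x>.535)&(x<.59)&(y<-.035)]; print("band",len(q),q.mean(0).round(4),np.polyfit(q[:,0],q[:,2],1).round(3),q[:,0].max())
E
```

```text
clock: 19.5
position: [0.5494, -0.0282, 0.2735]
ee_rot: [-2.001, -2.179, 0.277]
force: [0.0, 0.4, -0.9]
width: 0.77
t 19.55 p [ 0.5488 -0.0284  0.2724] y-yaw deg 4.87 z [-0.251 -0.022 -0.968] F [ 0.4  -0.05 -0.56] w mm 70.88 j7 -0.12
thumb 48 [ 0.5218 -0.0386  0.1572] 0.5188121688286073
band 39 [ 0.5575 -0.0441  0.1546] [0.011 0.148] 0.5742803862925658
```

View pics/s19.png

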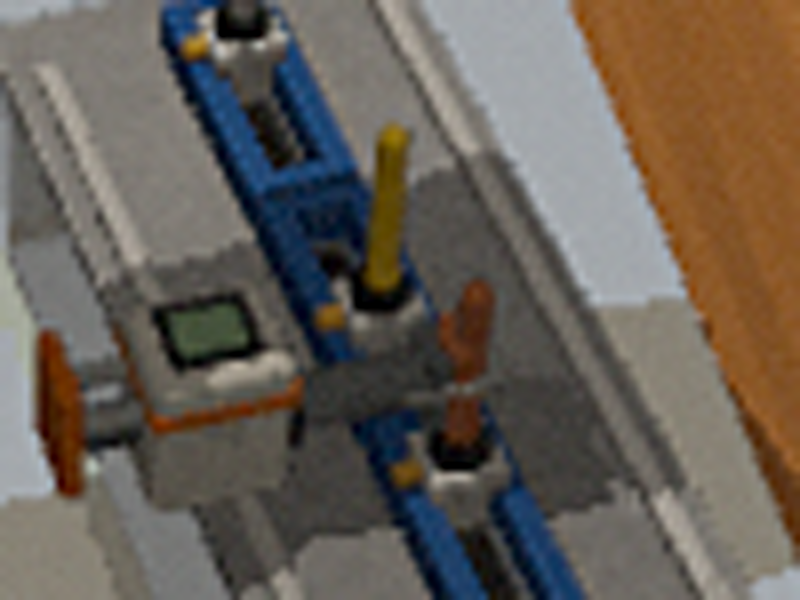

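```bash
python3 - <<'E'
from h import *;from cell import arm
tool(); print(arm.sign_off())
E
```

```text
t 19.55 p [ 0.5488 -0.0284  0.2724] y-yaw deg 4.87 z [-0.251 -0.022 -0.968] F [ 0.4  -0.05 -0.56] w mm 70.88 j7 -0.12
the job is handed in; nothing more can be done
None
```

The clip is hanging on the copper rod by itself, and I handed the job in at 19.6 s. No verdict was reported.

**What I did:** I lifted the clip out of the dock and squeezed it in the air until the hook was out. I then felt the hook shank sideways against the copper rod to about 2–2.5 N, opened the gripper slowly so the jaw clamped, and withdrew upwards.

**Last checks (side camera and state):**

| Check | Reading |
|---|---|
| Level | housing tilt about 0.01 rad |
| Plunger | about 7–8 mm; front face to thumb plate measured 54–55 mm |
| Jaw height | about 51 mm above the holder's underside |
| Robot | gripper well clear, wrist force near zero |

**What went wrong or disagreed:**
- **First grasp missed:** in the images the fingertips stood about 22 mm higher than the reported TCP implied, so the fingers closed above the clip. I lowered by what I saw and gripped it.
- **Clip pitched in the grip:** it tilted about 0.25 rad nose-up, so I tilted the tool by the same amount to level it. It also settled level once clamped.
- **Hook fully out:** I judged this from camera measurements (hook about 21 mm past the lips) and grip width, which read 43–44 mm instead of 42 mm because of the pitch. I raised the grip to 55 N to make sure.
- **Camera offset:** the two cameras differed by 3–5 mm along y, and the top view of the hook was blocked. The final alignment rests on the side camera and touch.
- **Not re-measured:** I did not check the bottles and spot plate again. No move went near them, and the side view showed no contact with the brass or steel rods.

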